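# Close the wash tank with its wing cap and prime it

### The arm

A 6-joint arm with a two-finger parallel gripper is mounted at the origin on a cart in front of the work surface, level with it; the furniture and walls round the work are solid. World frame = base frame: x ahead of the robot, y to its left, z up, the work surface at z = 0. Lengths are in mm, angles in rad, forces in N, time in s.
With the tool pointing down it reaches from about 325 to 900 mm from the base axis. Payload 6.1 kg.
Tool frame: the origin (TCP) lies at the very end of the fingers, on their centre line; the grasp point (between the pads) lies 19 mm behind it; y points along the fingers, x is the direction in which the jaws open and shut, and the axes are right-handed (so a half turn about y gives the same grasp; the last joint's range is limited). The gripper opens to 85 mm and grips with 20 to 120 N. Pads are 22 mm wide; open, the fingers measure 114 mm over their backs; the gripper's body (76 mm by 85 mm) begins 54 mm behind the grasp point. The pads swing forward as they close: fully open they stand 13 mm farther back than shut.
Start: joints at [1.179, 0.22, 1.526, -0, 1.395, -0.126], TCP at [164.174, 603.044, 231.3] pointing down, gripper open.
Joint ranges: [-2.98, 2.98], [-0.91, 2.08], [0.09, 2.57], [-1.24, 4.39], [0.2, 2.65], [-2.68, 2.68]. Speed limits (rad/s): [2.57, 2.57, 3.01, 3.14, 3.14, 3.14].

### API

Orientations are given as a rotation vector (axis times angle).
In Python, from rig import status, viewer, bot gives the robot as it stands.
- The arm moves only by the tool servo_tool, never from a script. Its argument "increments" is one flat list of numbers, 7 for each row, row after row: the shift along the world's x, y, z normalised to -1 to 1, where 1 is 0.5 m, then the turn, a rotation vector about the world's x, y, z normalised to -1 to 1, where 1 is 180 degrees, then the closure, from 0 (fully open) to 1 (shut). In form: [dx, dy, dz, rx, ry, rz, hand, dx, dy, dz, rx, ry, rz, hand, ...]. A call has 1 to 20 rows; each row shifts and turns the pose as measured when the row begins; what a row does not reach is not made up. A row lasts 1/10 s, in which the tool goes at most 50 mm and 8.59 degrees, less where a joint would pass 70% of its speed; a pose out of reach is approached as far as the arm can. A call with a number of a shift or a turn outside -1 to 1 is refused whole. A call with a gripper value outside its range is refused whole. The fingers move at their own pace and stop on an object; "squeeze" is the grip in N (left out, the last holds). Time passes only in rows, so rows that do not move let the fingers close. It gives the time, the measured TCP pose, the force and the opening at its end, in the units of the state.
- status.sense(): the state, without advancing time (a new reading comes with each control period).
- viewer.read_camera(name): name is "scene" or "side" or "wrist"; returns the picture (384x512x3 uint8, red, green, blue); there is no depth.
- viewer.camera_info(name): a dict with "fx", "fy", "cx", "cy" (pixels), "xyz" and "orientation" of the camera in the world. Camera axes: x right, y up, looking along -z (the intrinsics and any distortion apply to the point x, -y, -z); pixel columns grow to the right and rows downward; lengths in mm; the calibration is good to about 2 mm. A picture is of the moment at which its call begins: read the wrist's pose just before it. camera_info takes no time and is no camera call; for the wrist camera it gives the pose at the moment of the call.
- bot.sign_off(): hands the job in, once; it reports no verdict.
The state is a dict: "clock": time; "q": joint angles; "joint_velocities": joint speeds; "effort": joint torques, N m; "position": TCP position; "ee_rot": TCP orientation; "contact_force": force on the tool from outside, world axes, zero at the start; "ft_torque": the same for the moment, N m; "finger_gap": finger opening in mm.
Only numpy, scipy, OpenCV 4.12 (cv2) and the standard library are available. Lean on these libraries where they do the work, as an engineer would, in place of code of your own. Each camera call takes 0.05 s, during which the arm holds its last target.

### The job

The wash-solution tank has been refilled: set the blue wing cap square on the leaning neck with its wing clearly clockwise of the two red start marks (about an eighth of a turn), turn it backward (anticlockwise) until it drops into the thread start at the marks, then screw it clockwise fully home without cross-threading and let go. Only then push the green priming plunger fully down and let it spring back. Leave the bottles, the timer and the other things on the bench where they are.

Things in the scene. Friction and masses are not known exactly. Their poses are not given: they have to be found in the camera images.
- cap: Loose blue wing cap, 90 g, 68 mm diameter, 62 mm tall, standing mouth down on the worktop. Origin: centre of the skirt's lower rim; z axis up through the wing, x axis along the wing. Ribbed round skirt 30 mm tall (its top, the deck, is at z = 30 mm) with the wing standing on the deck. Hollow below: 60 mm bore, 26 mm deep. The same after a half turn.
- wing (a point): Where to grip the cap: the middle of its wing, at cap z = 50 mm. The wing is a flat upright bar, 60 mm long (cap x), 14 mm thick (cap y), from cap z = 30 mm (the deck) to 62 mm.
- lug (a point): One of the cap's two lugs, inside the skirt under the ends of the wing (cap +x and -x), hidden from outside: 5 mm thick (cap z = 1 to 6 mm), 11 mm wide; 47 mm free between the two.
- neck: Filler neck of the tank, leaning 25 degrees from vertical towards the tank's front. Origin: centre of its upper rim, 150 mm above the worktop; z axis points out of it along its axis. 44 mm post with tapered nose (34 mm at the rim, 44 mm from 7 mm below) and a white two-start right-hand thread 56 mm across; 1.5 mm play to the cap all round. Grey collar below, 86 mm across.
- start_mark (a point): One of the two red start marks, opposite each other on top of the grey collar, 38.5 mm from the neck axis, 36.5 mm below the rim. Seen from outside (looking along the neck's -z) they stand 50 degrees anticlockwise of the neck's +x and -x axes; so a wing along neck x is 50 degrees clockwise of the marks. Both marks count alike.
- thread_crest (a point): Point on the neck axis, 9 mm below the rim: where the cap's origin is when its lugs rest on the flat thread crest, which runs from 23 to 157 degrees clockwise of each mark. Turned back to within about 10 degrees of the marks, the lugs fall between the crests.
- thread_start (a point): Point on the neck axis, 19 mm below the rim: the cap's origin when it has dropped with its wing at the marks. Then it descends 1.1 mm per 10 degrees of clockwise turn, with about 2 mm of axial play. A stop lies about 20 degrees anticlockwise of the marks.
- thread_home (a point): Point on the neck axis, 26 mm below the rim: the cap's origin when home, the inside of its deck on the rim. Reached 62 degrees clockwise of the marks if it is kept pressed down; tight at 80 degrees; a stop lies at about 100 degrees.
- tank: Fixed white wash-solution tank with a blue band: box 148 mm (its x, from -78 to 70 mm) by 210 mm (its y), 84 mm high; origin: on its underside, on the worktop; its front faces -x. Neck rim at (0, -35, 150) mm, pump plunger axis at (10, 75) mm in its frame.
- plunger_top (a point): Centre of the top of the green plunger head (42 mm diameter, 12 mm thick), 134 mm above the worktop when up; pushed straight down. Below it a grey housing, 52 mm across, its top 100 mm above the worktop.
- plunger (a joint): Travel of the green plunger, m: 0 up, 0.020 fully down; spring 2 N at the start to 9 N at the bottom; springs back when released.
- bottle_d: Bystander: grey reagent bottle with green cap, 60 mm diameter, 136 mm tall, loose; origin under its centre.
- bottle_a: Bystander: amber reagent bottle with white cap, 42 mm diameter, 88 mm tall, loose; origin under its centre.
- timer: Bystander: white bench timer, 64x66x19 mm, loose, lying on the worktop; origin under its centre.
- pen_3: Bystander: red pen, 145 mm long, 9 mm high, loose, lying on the worktop.

How it is judged (in metres and radians):
On the way, in this order (a step that is already met when the one before it is completed fails the run):
1. the cap stands square on the crest of the thread, its wing 18 to 82 degrees clockwise of the start marks (x of cap in the frame of neck between -0.005 and 0.005 m and y of cap in the frame of neck between -0.005 and 0.005 m and angle between the z axis of cap and the z axis of neck, either way round below 0.15 rad and z of cap in the frame of neck between -0.012 and -0.004 m and angle between the x axis of cap and the x axis of neck, either way round below 0.56 rad), for 0.2 s.
2. turned back, the cap has dropped into the thread start: down at least 7 mm from the crest, square, not yet screwed down (x of cap in the frame of neck between -0.005 and 0.005 m and y of cap in the frame of neck between -0.005 and 0.005 m and angle between the z axis of cap and the z axis of neck, either way round below 0.15 rad and z of cap in the frame of neck between -0.022 and -0.016 m), for 0.05 s.
3. the cap is screwed home: square, its inside within about 2 mm of the rim (x of cap in the frame of neck between -0.005 and 0.005 m and y of cap in the frame of neck between -0.005 and 0.005 m and angle between the z axis of cap and the z axis of neck, either way round below 0.09 rad and z of cap in the frame of neck between -0.029 and -0.0238 m and angle between the x axis of cap and the x axis of neck, either way round below 1 rad), for 0.2 s.
4. the plunger is pushed fully down (18 of 20 mm at least) (value of joint plunger above 0.018 m), for 0.05 s.
At the end, for the whole second after the job is handed in: The cap is on the neck at rest, its axis within 5 mm and 5 degrees of the neck's, screwed home (inside within about 2 mm of the rim, wing clockwise of the marks by less than about 105 degrees), and the plunger is up again (within 3 mm) (all of step 3 and value of joint plunger below 0.003 m and linear speed of cap below 0.02 m/s and angular speed of cap below 0.2 rad/s); the robot touches nothing.
It fails at once if the cap is turned forward over the thread crest to the wrong side of the marks (wing 20 to 60 degrees anticlockwise of them) while on the neck (x of cap in the frame of neck between -0.005 and 0.005 m and y of cap in the frame of neck between -0.005 and 0.005 m and z of cap in the frame of neck between -0.012 and -0.006 m and angle between the x axis of cap and the y axis of neck, either way round below 0.35 rad).
It fails at once if the plunger is pushed (over 8 mm) before the cap is home (value of joint plunger above 0.008 m and not (x of cap in the frame of neck between -0.005 and 0.005 m and y of cap in the frame of neck between -0.005 and 0.005 m and z of cap in the frame of neck below -0.0225 m)).
It fails at once if a bystander is moved by more than 20 mm (distance of any of bottle_d, bottle_a, timer, pen_3 from where it was at the start of the episode above 0.02 m).
It also fails if it takes over 51 s, if anything falls off the work surface, if the arm or the gripper's body presses on something with over 40 N, if the wrist force passes 120 N, or if a joint passes its speed limit or range.

## Working session

There is one attempt and no reset: what is moved stays moved. The work goes in short steps, Python scripts to look and compute and a tool call to move; the robot and the scene stay as the last step left them, time stands still between calls to the robot, and variables do not carry over. Pictures are saved under pics/ and viewed, and the job is handed in when it is done.

Besides the shell and the picture viewer there is one more tool, called after "Emit:" as name(argument=value, ...) on one line, values as JSON. servo_tool: Moves the arm, as the interface text tells. Scaled input: -1 to 1 covers 0.5 m each way for a shift and 180 degrees each way for a turn. Its arguments: {"type":"object","properties":{"increments":{"type":"array","items":{"type":"number"}},"squeeze":{"type":"number"}},"required":["increments"]}

```bash
mkdir -p pics; ls
python3 - <<'E'
from rig import status, viewer, bot
import cv2
print(status.sense())
for n in ["scene","side","wrist"]:
    print(n,viewer.camera_info(n))
    cv2.imwrite(f"pics/{n}0.png",viewer.read_camera(n)[:,:,::-1])
E
```

```text
pics
{'clock': 0.0, 'q': array([ 1.17890114e+00,  2.21234033e-01,  1.52759046e+00, -7.55532559e-06,
        1.39468828e+00, -1.26070602e-01]), 'joint_velocities': array([ 0.00074126,  0.00084659,  0.00055045, -0.00030985, -0.00172326,
        0.00166708]), 'effort': array([ 2.55383886e-03, -4.96920776e+01, -3.89383507e+01,  2.26639895e-05,
        1.15267365e-02, -5.35620700e-05]), 'position': array([163.95119237, 602.49957461, 230.2052643 ]), 'ee_rot': array([-1.32429498, -1.00994307,  1.0127021 ]), 'contact_force': array([-0.28058769,  0.8988015 , -0.60459366]), 'ft_torque': array([ 0.03498402, -0.01154926, -0.04256317]), 'finger_gap': 85.40078345888678}
scene {'fx': 458.57941223473375, 'fy': 458.57941223473375, 'cx': 255.3795825271532, 'cy': 185.73144910739163, 'xyz': array([ -77.79538286, -345.36478376, 1056.90856421]), 'orientation': array([ 0.69878687, -0.28797726, -0.79387773])}
side {'fx': 445.80428404704026, 'fy': 445.80428404704026, 'cx': 256.862174699522, 'cy': 194.23685147023184, 'xyz': array([ 397.81031088, 1054.33521807,  712.45758135]), 'orientation': array([ 0.11319139, -1.38440354, -2.6564415 ])}
wrist {'fx': 294.15985388033727, 'fy': 294.15985388033727, 'cx': 262.9153880808402, 'cy': 192.91725061332912, 'xyz': array([ 90.02814602, 622.87274621, 373.51624521]), 'orientation': array([-0.2587833 , -0.19474851,  1.29482705])}
```

View pics/scene0.png

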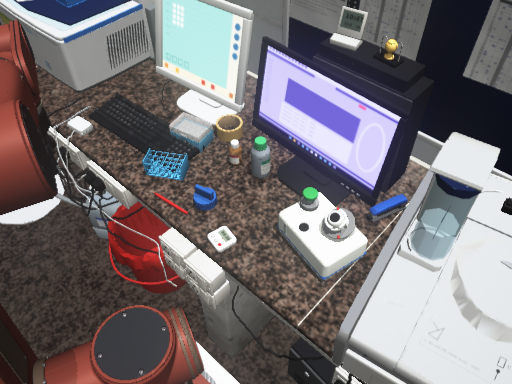

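View pics/side0.png

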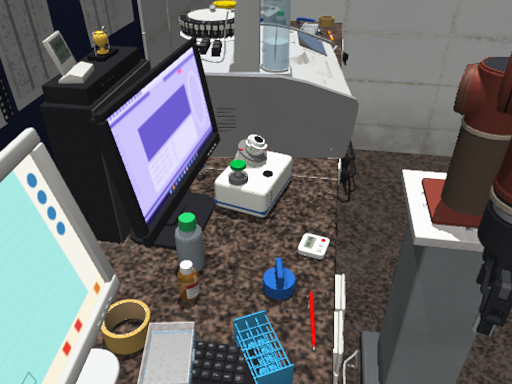

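View pics/wrist0.png

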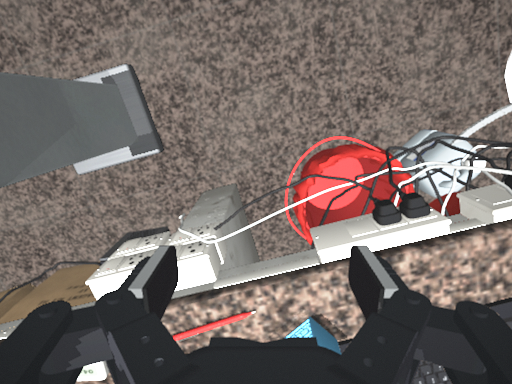

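The scene view shows the cap at about (204,196) and the tank at about (322,235), with its neck at about (337,222) and the plunger at about (310,196). In the side view the cap is at about (279,283) and the neck at about (253,148). I'll zoom in next.

```bash
cat > h.py <<'E'
import numpy as np, cv2
from scipy.spatial.transform import Rotation as R
def ray(ci,u,v):
    d=np.array([(u-ci['cx'])/ci['fx'],-(v-ci['cy'])/ci['fy'],-1.0])
    d=R.from_rotvec(ci['orientation']).as_matrix()@d
    return np.array(ci['xyz']),d/np.linalg.norm(d)
def plane(ci,u,v,z):
    o,d=ray(ci,u,v); return o+d*(z-o[2])/d[2]
def proj(ci,P):
    p=R.from_rotvec(ci['orientation']).as_matrix().T@(np.asarray(P,float)-ci['xyz'])
    return np.array([ci['cx']+ci['fx']*p[0]/-p[2], ci['cy']-ci['fy']*p[1]/-p[2]])
def tri(rays):
    A=np.zeros((3,3));b=np.zeros(3)
    for o,d in rays:
        M=np.eye(3)-np.outer(d,d);A+=M;b+=M@o
    P=np.linalg.solve(A,b)
    return P,[np.linalg.norm((np.eye(3)-np.outer(d,d))@(P-o)) for o,d in rays]
E
python3 - <<'E'
import cv2
from h import *
s=cv2.imread('pics/scene0.png');d=cv2.imread('pics/side0.png')
a=cv2.resize(s[165:285,180:380],None,fx=4,fy=4,interpolation=cv2.INTER_CUBIC)
b=cv2.resize(d[125:220,205:305],None,fx=6,fy=6,interpolation=cv2.INTER_CUBIC)
cv2.imwrite('pics/sc_z.png',a);cv2.imwrite('pics/si_z.png',b)
c=cv2.resize(d[245:310,250:310],None,fx=8,fy=8,interpolation=cv2.INTER_CUBIC);cv2.imwrite('pics/si_cap.png',c)
E
```

```text
(no output)
```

View pics/sc_z.png

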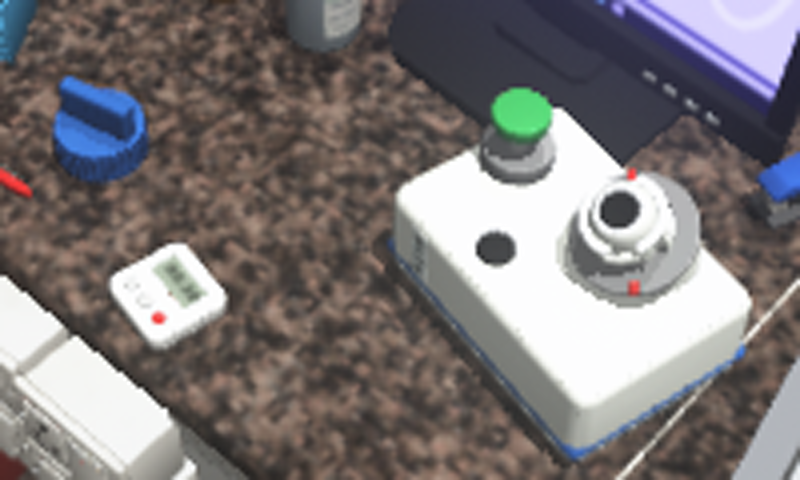

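View pics/si_z.png

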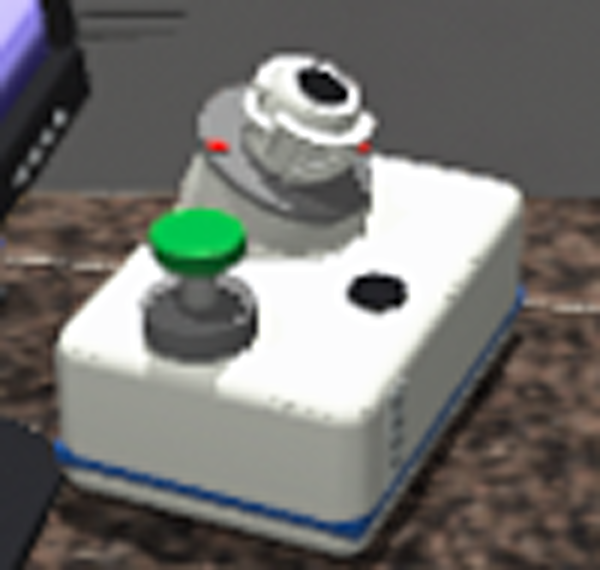

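View pics/si_cap.png

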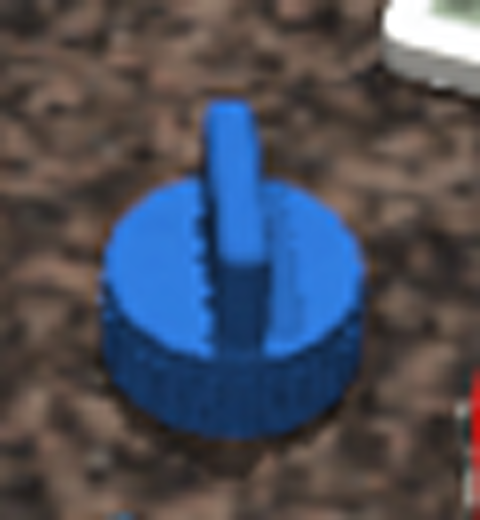

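```bash
cat > m1.py <<'E'
from h import *
from rig import viewer
S=viewer.camera_info('scene');D=viewer.camera_info('side')
s=cv2.imread('pics/scene0.png');d=cv2.imread('pics/side0.png')
def blobs(im,x0,y0,x1,y1,f,name):
    c=im[y0:y1,x0:x1].astype(int);m=f(c[...,0],c[...,1],c[...,2]).astype(np.uint8)
    n,l,st,ce=cv2.connectedComponentsWithStats(m)
    for i in range(1,n):
        if st[i,4]>1: print(name,ce[i]+[x0,y0],st[i,4],st[i,:4])
red=lambda b,g,r:(r>150)&(g<120)&(b<120)
gr=lambda b,g,r:(g>120)&(r<90)&(b<110)
gt=lambda b,g,r:(g>155)&(r<90)&(b<110)
bl=lambda b,g,r:(b>100)&(r<80)&(b-r>70)
for n,im,bx in [('sc',s,(325,200,350,245)),('si',d,(230,140,275,155))]: blobs(im,*bx,red,n+' red')
for n,im,bx in [('sc',s,(295,180,325,200)),('si',d,(225,155,250,175))]:
    blobs(im,*bx,gr,n+' green');blobs(im,*bx,gt,n+' greentop')
blobs(s,188,180,222,215,bl,'sc cap');blobs(d,255,250,305,305,bl,'si cap')
dk=lambda b,g,r:(r<60)&(g<60)&(b<60)
blobs(s,325,208,346,226,dk,'sc hole');blobs(d,250,134,268,146,dk,'si hole')
E
python3 m1.py
```

```text
sc red [337.5 208. ] 6 [12  7  2  3]
sc red [338.125 236.5  ] 8 [12 35  3  4]
si red [240.5 148.5] 6 [9 8 4 2]
si red [265.5 149. ] 2 [35  9  2  1]
sc green [309.5 187. ] 6 [12  7  6  1]
sc green [304.5 188.5] 2 [9 8 2 2]
sc green [308.38888889 196.55555556] 18 [ 8 11 13  9]
sc greentop [309.5 187. ] 4 [13  7  4  1]
sc greentop [303. 192.] 3 [ 8 11  1  3]
sc greentop [305. 196.] 3 [ 9 15  3  3]
sc greentop [309.5 198. ] 2 [14 18  2  1]
si green [237.23584906 163.44339623] 106 [ 5  5 16  8]
si greentop [237.41414141 163.45454545] 99 [ 5  5 16  8]
sc cap [203.87265918 195.60674157] 267 [ 6  4 22 22]
sc cap [211.  206.5] 2 [23 26  1  2]
si cap [278.61669506 276.49574106] 587 [ 8  8 32 33]
si cap [268.2 289.2] 5 [12 38  4  3]
si cap [292.5 288. ] 2 [37 38  2  1]
si hole [258.17241379 138.96551724] 29 [5 3 8 5]
```

```bash
cat > m2.py <<'E'
from h import *
from rig import viewer
S=viewer.camera_info('scene');D=viewer.camera_info('side')
def T(n,a,b):
    P,r=tri([ray(S,*a),ray(D,*b)]);print(n,P.round(1),np.round(r,1));return P
m1=T('markfar',(337.3,208.2),(240.7,149.0));m2=T('marknear',(338.1,236.7),(265.4,149.1))
h=T('hole',(334.7,216.9),(258.5,138.9))
p=T('plunger',(309.9,192.6),(237.4,163.8))
print('pl planes',plane(S,309.9,192.6,134),plane(D,237.4,163.8,134))
print('hole planes',plane(S,334.7,216.9,150),plane(D,258.5,138.9,150))
# wing top corners: scene
cs=lambda x,y:(x/4+180-.375,y/4+165-.375)
for q in [(65,80),(133,117)]: print('wing sc',plane(S,*cs(*q),62))
ci=lambda x,y:(x/8+250-.44,y/8+245-.44)
for q in [(232,103),(243,262),(207,110),(262,255)]: print('wing si',plane(D,*ci(*q),62))
# deck left/right extremes side, bottom
for q in [(104,270),(364,270)]: print('deck si',plane(D,*ci(*q),30))
for q in [(56,130),(147,130)]: print('deck sc',plane(S,*cs(*q),30))
E
python3 m2.py
```

```text
markfar [612.2  23.2 126.6] [1.4 1.4]
marknear [552.6 -24.8 105.6] [2.1 2.1]
hole [567.4   2.2 150. ] [1.6 1.6]
plunger [604.2 107.5 131. ] [1.4 1.4]
pl planes [603.63316512 106.23165265 134.        ] [601.73975994 113.71951779 134.        ]
hole planes [569.36150273   2.25473882 150.        ] [565.75735808   4.03168474 150.        ]
wing sc [458.41408119 409.94439309  62.        ]
wing sc [466.79552241 346.49366058  62.        ]
wing si [465.48161478 358.96254358  62.        ]
wing si [455.65171117 416.13294641  62.        ]
wing si [471.66850668 362.69319171  62.        ]
wing si [451.21953549 412.94496561  62.        ]
deck si [494.23569345 393.52206714  30.        ]
deck si [426.73728773 382.478897    30.        ]
deck sc [437.35485882 402.07987068  30.        ]
deck sc [482.38551041 351.7782305   30.        ]
```

Run:
```python
from h import *
from rig import status,viewer
s=status.sense();M=R.from_rotvec(s['ee_rot']).as_matrix();print(M.round(3))
W=viewer.camera_info('wrist');C=R.from_rotvec(W['orientation']).as_matrix();print('cam axes',C.round(3), 'cam in tool',(M.T@(W['xyz']-s['position'])).round(1), (M.T@C).round(3))
S=viewer.camera_info('scene');D=viewer.camera_info('side')
print('bottle d',plane(D,190,268,0),plane(S,261,176,0));print('amber',plane(D,188,300,0),plane(S,235,163,0))
print('pen',plane(D,311,293,5),plane(D,314,347,5));print('timer',plane(D,314,246,10))
print('monitor base',plane(S,350,200,0),plane(S,280,185,0))
print('monitor low right corner two view',tri([ray(S,380,198),ray(D,218,140)]))
print('mon low left', tri([ray(S,255,123),ray(D,148,222)]))
```

```text
[[ 0.263 -0.001 -0.965]
 [ 0.965 -0.001  0.263]
 [-0.002 -1.     0.   ]]
cam axes [[ 0.263 -0.922 -0.286]
 [ 0.965  0.25   0.08 ]
 [-0.002 -0.297  0.955]] cam in tool [  -0.  -143.2   76.7] [[ 1.    -0.     0.   ]
 [ 0.     0.297 -0.955]
 [-0.     0.955  0.297]]
bottle d [664.8679162  359.29404403   0.        ] [654.6748473  330.15594053   0.        ]
amber [642.33998987 450.95104387   0.        ] [641.38300709 432.37294849   0.        ]
pen [390.78057609 394.85634542   5.        ] [376.82074378 527.39611143   5.        ]
timer [393.18756638 250.99423243  10.        ]
monitor base [759.46967081  63.81861      0.        ] [665.52646313 260.29980445   0.        ]
monitor low right corner two view (array([700.71361292, -40.25758163, 123.37121035]), [np.float64(15.241159432611719), np.float64(15.241159432611616)])
mon low left (array([717.18054449, 401.02049162, 149.81869778]), [np.float64(10.979021230332183), np.float64(10.979021230332117)])
```

Emit:
servo_tool(increments=[0.06,-0.043,-0.01,0,0,-0.037,0,0.06,-0.043,-0.01,0,0,-0.037,0,0.06,-0.043,-0.01,0,0,-0.037,0,0.06,-0.043,-0.01,0,0,-0.037,0,0.06,-0.043,-0.01,0,0,-0.037,0,0.06,-0.043,-0.01,0,0,-0.037,0,0.06,-0.043,-0.01,0,0,-0.037,0,0.06,-0.043,-0.01,0,0,-0.037,0,0.06,-0.043,-0.01,0,0,-0.037,0,0.06,-0.043,-0.01,0,0,-0.037,0,0,0,0,0,0,0,0])

```text
clock: 1.25
position: [470.7, 377.0, 174.9]
ee_rot: [-1.57, -0.074, 0.081]
contact_force: [-0.4, -0.2, -0.1]
finger_gap: 85.9
```

```bash
cat > w.py <<'E'
import sys
from h import *
from rig import status,viewer
s=status.sense();W=viewer.camera_info('wrist');im=viewer.read_camera('wrist')[:,:,::-1]
n=sys.argv[1];cv2.imwrite(f'pics/{n}.png',im);np.savez(f'pics/{n}.npz',**W)
M=R.from_rotvec(s['ee_rot']).as_matrix()
print(s['clock'],s['position'].round(1),'gap',s['finger_gap'].__round__(1),'F',s['contact_force'].round(1),'q',s['q'].round(2));print(M.round(3),'toolx az',np.degrees(np.arctan2(M[1,0],M[0,0])).round(2))
E
python3 w.py w1
```

```text
1.25 [470.7 377.  174.9] gap 85.9 F [-0.4 -0.2 -0.1] q [0.54 0.22 1.64 0.   1.29 0.44]
[[ 0.995 -0.004 -0.099]
 [ 0.099 -0.001  0.995]
 [-0.004 -1.    -0.001]] toolx az 5.66
```

View pics/w1.png

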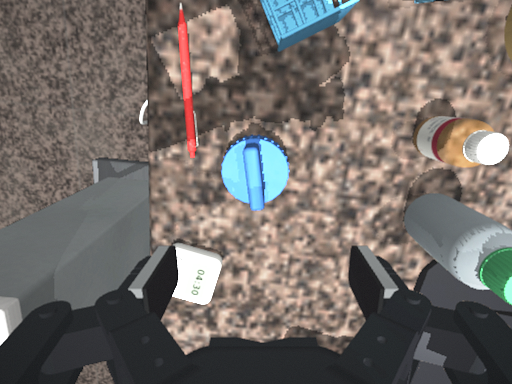

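The wrist view shows the cap centred at about (255,172), with its wing top running from (252,143) to (257,208). Next I'll measure its position and heading.

Run:
```python
from h import *
im=cv2.imread('pics/w1.png');W=dict(np.load('pics/w1.npz'))
z=cv2.resize(im[125:220,210:300],None,fx=6,fy=6,interpolation=cv2.INTER_CUBIC);cv2.imwrite('pics/w1z.png',z)
b,g,r=[im[...,i].astype(int) for i in range(3)]
m=((b-r>60)&(b>90)).astype(np.uint8);m[:, :210]=0;m[:,300:]=0;m[:125]=0;m[220:]=0
c=max(cv2.findContours(m,0,1)[0],key=cv2.contourArea);print(cv2.minEnclosingCircle(c))
ys,xs=np.nonzero(m);print(xs.min(),xs.max(),ys.min(),ys.max())
for y in range(145,206,6):
    row=im[y,245:270];print(y,[int(v) for v in row.sum(1)])
```

```text
((254.63917541503906, 172.44851684570312), 37.70166778564453)
221 289 135 210
145 [472, 219, 221, 235, 235, 244, 244, 240, 246, 243, 249, 245, 236, 331, 422, 424, 607, 654, 649, 648, 649, 647, 646, 648, 647]
151 [550, 573, 592, 598, 606, 613, 623, 628, 633, 625, 597, 568, 494, 305, 308, 556, 640, 651, 650, 649, 649, 649, 649, 648, 649]
157 [562, 584, 609, 617, 623, 626, 631, 638, 641, 637, 617, 586, 554, 446, 261, 381, 435, 618, 661, 656, 653, 653, 653, 650, 649]
163 [504, 549, 584, 614, 621, 624, 630, 633, 639, 641, 629, 607, 577, 527, 373, 285, 394, 417, 611, 662, 656, 654, 655, 655, 656]
169 [504, 530, 570, 605, 621, 626, 628, 633, 638, 637, 636, 622, 593, 568, 501, 307, 313, 408, 617, 662, 658, 657, 655, 655, 654]
175 [554, 496, 546, 572, 610, 627, 627, 632, 637, 638, 636, 630, 612, 581, 558, 458, 272, 365, 417, 612, 655, 650, 652, 650, 653]
181 [628, 540, 495, 560, 592, 623, 634, 635, 640, 640, 636, 633, 625, 603, 574, 535, 389, 260, 518, 569, 614, 634, 645, 650, 650]
187 [625, 629, 536, 471, 561, 607, 631, 636, 616, 595, 589, 586, 579, 560, 534, 515, 440, 263, 246, 295, 572, 626, 645, 654, 651]
193 [619, 625, 578, 481, 488, 540, 576, 595, 600, 597, 597, 589, 584, 579, 555, 527, 508, 384, 183, 567, 634, 628, 622, 646, 660]
199 [617, 620, 625, 558, 475, 516, 555, 589, 606, 607, 599, 590, 586, 580, 567, 546, 524, 477, 319, 487, 608, 627, 633, 652, 653]
205 [384, 381, 380, 375, 332, 473, 541, 573, 604, 607, 597, 591, 587, 580, 575, 560, 539, 515, 422, 339, 355, 345, 321, 297, 277]
```

View pics/w1z.png

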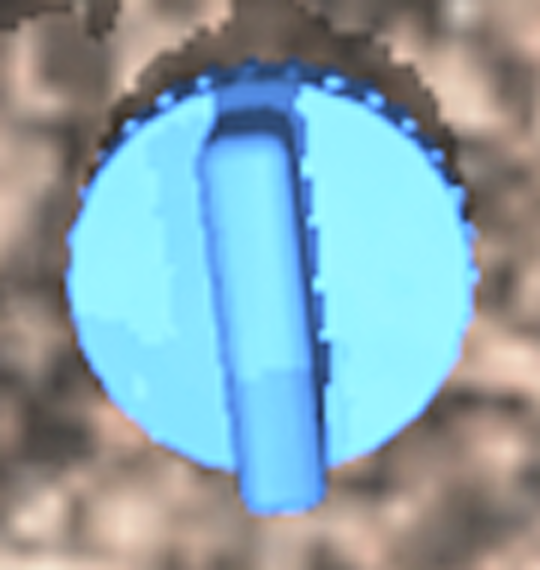

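Run:
```python
from h import *
W=dict(np.load('pics/w1.npz'))
c=lambda x,y:(x/6+210-.42,y/6+125-.42)
a=plane(W,*c(249,133),62);b=plane(W,*c(284,512),62);print(a,b,(a+b)/2,np.linalg.norm(a-b),np.degrees(np.arctan2(*(b-a)[1::-1])))
for p,q in [((203,165),(241,495)),((296,165),(325,480))]:
    a=plane(W,*c(*p),62);b=plane(W,*c(*q),62);print(a,b,np.degrees(np.arctan2(*(b-a)[1::-1])))
print('deck',(plane(W,*c(68,275),30)+plane(W,*c(475,275),30))/2,plane(W,*c(475,275),30)-plane(W,*c(68,275),30), plane(W,*c(271,474),30),plane(W,*c(271,85),30))
```

```text
[455.43249447 413.87771756  62.        ] [465.90908772 356.01607493  62.        ] [460.67079109 384.94689624  62.        ] 58.80245482791009 -79.73705217826472
[449.16364446 408.5697648   62.        ] [459.0434794  358.13712513  62.        ] -78.91603374669387
[462.65225843 409.91893619  62.        ] [471.70261649 361.88563344  62.        ] -79.32951984183846
deck [460.23313198 385.76195107  30.        ] [67.66235468  6.79033313  0.        ] [463.35631876 350.66353127  30.        ] [457.32735367 417.07469856  30.        ]
```

Emit:
servo_tool(increments=[-0.005,0.004,-0.04,0,0,0.007,0,-0.005,0.004,-0.04,0,0,0.007,0,-0.005,0.004,-0.04,0,0,0.007,0,-0.005,0.004,-0.04,0,0,0.007,0,0,0,-0.04,0,0,0,0,0,0,-0.04,0,0,0,0,0,0,0,0,0,0,0], squeeze=60)

```text
clock: 2.0
position: [452.3, 392.0, 52.5]
ee_rot: [-1.561, -0.159, 0.17]
contact_force: [-0.9, -0.9, -0.8]
finger_gap: 85.3
```

```bash
python3 w.py w2
```

```text
2.0 [452.3 392.   52.5] gap 85.3 F [-0.9 -0.9 -0.8] q [0.58 0.35 1.73 0.01 1.07 0.37]
[[ 0.978 -0.007 -0.208]
 [ 0.208  0.003  0.978]
 [-0.006 -1.     0.004]] toolx az 12.0
```

Emit:
servo_tool(increments=[0.016,-0.014,-0.03,0,0,-0.008,0,0,0,0,0,0,0,0,0,0,0,0,0,0,0])

```text
clock: 2.35
position: [463.0, 387.3, 41.4]
ee_rot: [-1.559, -0.145, 0.145]
contact_force: [0.5, 0.6, -0.5]
finger_gap: 85.3
```

```bash
python3 w.py w3
```

```text
2.35 [463.  387.3  41.4] gap 85.3 F [ 0.5  0.6 -0.5] q [0.56 0.37 1.72 0.01 1.04 0.37]
[[ 0.983 -0.001 -0.184]
 [ 0.184  0.007  0.983]
 [ 0.    -1.     0.007]] toolx az 10.57
```

View pics/w3.png

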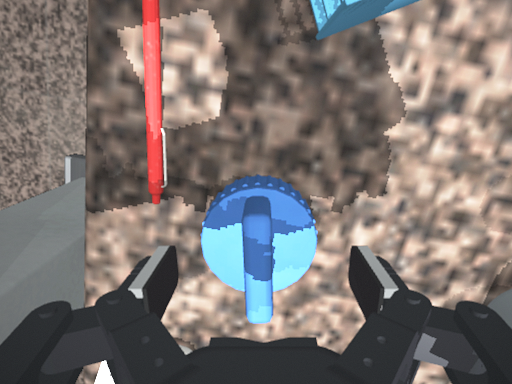

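Run:
```python
from h import *
W=dict(np.load('pics/w3.npz'));im=cv2.imread('pics/w3.png')
print(proj(W,[460.6,385.2,62]),proj(W,[463,387.3,62]),proj(W,[460.6,385.2,30]))
z=cv2.resize(im[170:335,190:330],None,fx=4,fy=4,interpolation=cv2.INTER_CUBIC);cv2.imwrite('pics/w3z.png',z)
```

```text
[258.67863686 272.01649146] [264.44200945 269.01543503] [259.46343496 241.78730481]
```

View pics/w3z.png

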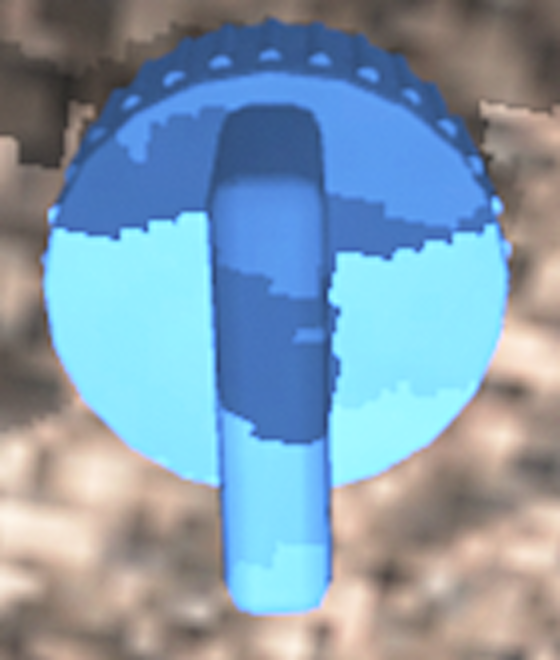

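Run:
```python
from h import *
W=dict(np.load('pics/w3.npz'))
a=plane(W,257.2,213.8,62);b=plane(W,259.6,322.1,62);print(a,b,(a+b)/2,np.linalg.norm(a-b),np.degrees(np.arctan2(*(b-a)[1::-1])))
d=lambda x,y:plane(W,x/4+190-.4,y/4+170-.4,30)
print('deck',(d(47,280)+d(508,280))/2,np.linalg.norm(d(47,280)-d(508,280)),(d(276,75)+d(276,490))/2)
```

```text
[454.6319177  414.24555037  62.        ] [466.22472349 356.94540155  62.        ] [460.4283206  385.59547596  62.        ] 58.46109989653438 -78.56246507633702
deck [460.06724974 386.51979828  30.        ] 66.76757209570472 [460.26410458 384.24655253  30.        ]
```

Emit:
servo_tool(increments=[-0.006,-0.004,-0.016,0,0,0,0,0,0,0,0,0,0,0.3,0,0,0,0,0,0,0.6])

```text
clock: 2.7
position: [460.4, 385.1, 33.9]
ee_rot: [-1.558, -0.145, 0.144]
contact_force: [0.2, 0.8, -0.0]
finger_gap: 59.3
```

```bash
python3 w.py w4
```

```text
2.7 [460.4 385.1  33.9] gap 59.3 F [ 0.2  0.8 -0. ] q [0.56 0.37 1.74 0.01 1.03 0.37]
[[ 0.983  0.    -0.183]
 [ 0.183  0.008  0.983]
 [ 0.002 -1.     0.007]] toolx az 10.55
```

Now I'll close on the wing.

Emit:
servo_tool(increments=[0,0,0,0,0,0,1,0,0,0,0,0,0,1,0,0,0,0,0,0,1,0,0,0,0,0,0,1,0,0,0,0,0,0,1], squeeze=80)

```text
clock: 3.25
position: [460.4, 385.3, 34.2]
ee_rot: [-1.558, -0.146, 0.144]
contact_force: [1.0, -0.7, -0.8]
finger_gap: 12.2
```

```bash
python3 w.py w5
```

```text
3.25 [460.4 385.3  34.2] gap 12.2 F [ 1.  -0.7 -0.8] q [0.56 0.37 1.74 0.01 1.03 0.37]
[[ 0.983  0.001 -0.183]
 [ 0.183  0.008  0.983]
 [ 0.002 -1.     0.007]] toolx az 10.56
```

View pics/w5.png

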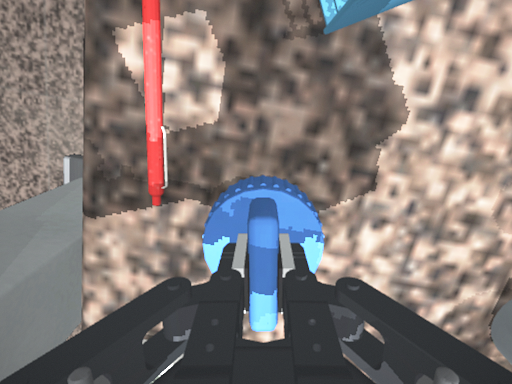

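Emit:
servo_tool(increments=[0,0,0.06,0,0,0,1,0,0,0.1,0,0,0,1,0,0,0.1,0,0,0,1,0,0,0.1,0,0,0,1,0,-0.03,0.04,0,0,-0.03,1,0,-0.06,0,0,0,-0.045,1,0,-0.06,0,0,0,-0.045,1,0,-0.06,0,0,0,-0.045,1,0,-0.06,0,0,0,-0.045,1,0,-0.06,0,0,0,-0.045,1,0,-0.06,0,0,0,-0.045,1,0,-0.06,0,0,0,-0.045,1,0,-0.06,0,0,0,-0.045,1,0,-0.06,0,0,0,-0.045,1,0,-0.06,0,0,0,-0.045,1,0,-0.06,0,0,0,-0.03,1,0,0,0,0,0,0,1])

```text
clock: 5.0
position: [453.7, 25.9, 240.7]
ee_rot: [-1.241, 1.135, -1.148]
contact_force: [0.1, 0.3, -0.1]
finger_gap: 12.7
```

```bash
python3 w.py w6
```

```text
5.0 [453.7  25.9 240.7] gap 12.7 F [ 0.1  0.3 -0.1] q [-0.12 -0.22  1.95  0.    1.4   1.36]
[[ 0.089  0.012  0.996]
 [-0.996  0.001  0.089]
 [-0.    -1.     0.012]] toolx az -84.9
```

View pics/w6.png

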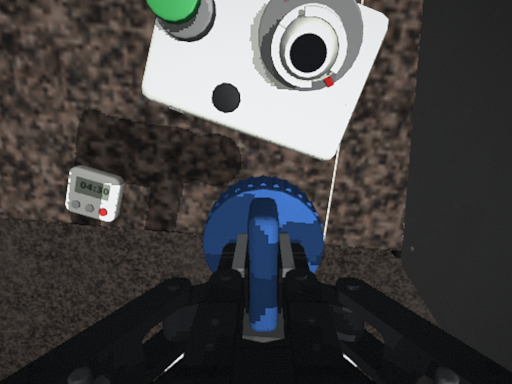

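The wrist view shows the neck bore at about (308,52), one red mark at about (328,81), and the tank's front edge from (145,92) to (332,158). I'll refine these.

Run:
```python
from h import *
W=dict(np.load('pics/w6.npz'));im=cv2.imread('pics/w6.png')
z=cv2.resize(im[0:165,140:390],None,fx=3.2,fy=3.2,interpolation=cv2.INTER_CUBIC);cv2.imwrite('pics/w6z.png',z)
z=cv2.resize(im[0:100,240:370],None,fx=6,fy=6,interpolation=cv2.INTER_CUBIC);cv2.imwrite('pics/w6n.png',z)
g=im.max(2);m=(g<50).astype(np.uint8)
n,l,st,ce=cv2.connectedComponentsWithStats(m[20:90,270:345])
for i in range(1,n):
    if st[i,4]>50: print(ce[i]+[270,20],st[i])
for p in [(405,240),(410,120),(402,250)]: print('machine edge',plane(W,*p,0),plane(W,*p,150))
b,gg,r=[im[...,i].astype(int) for i in range(3)]
for f,n in [((r>140)&(gg<70)&(b<80),'red'),((gg>110)&(r<60),'green')]:
    k,l,st,ce=cv2.connectedComponentsWithStats(f.astype(np.uint8))
    for i in range(1,k):
        if st[i,4]>8: print(n,ce[i],st[i])
```

```text
[307.858473    52.59310987] [  20   14   36   38 1074]
machine edge [ 360.15094544 -186.99224211    0.        ] [ 425.28893615 -101.38165018  150.        ]
machine edge [ 525.2591756  -155.31306506    0.        ] [526.02397607 -82.05370292 150.        ]
machine edge [ 344.12165144 -186.2727785     0.        ] [ 415.50922033 -100.9426945   150.        ]
red [328.55357143  81.19642857] [324  77   9  10  56]
red [102.58974359 211.58974359] [ 99 209   8   6  39]
green [152.54545455   8.86363636] [147   0  14  17  22]
```

View pics/w6z.png

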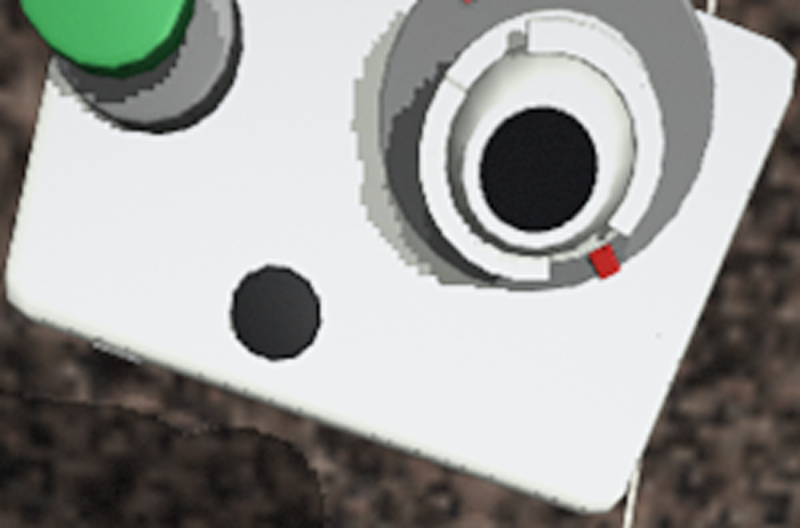

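View pics/w6n.png

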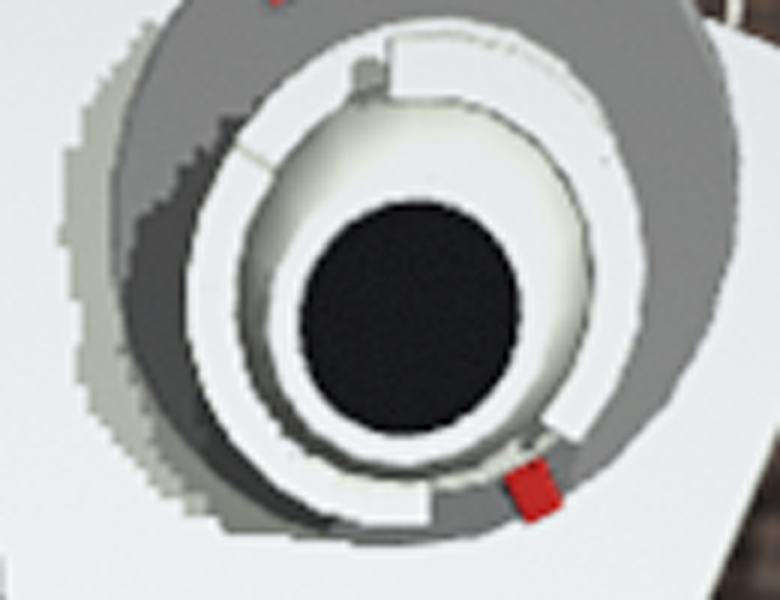

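```bash
cat > neck.py <<'E'
from h import *
def neck(rim,yaw):
    y=np.radians(yaw);Rz=R.from_euler('z',y).as_matrix();t=np.radians(25)
    X=Rz@[np.cos(t),0,np.sin(t)];Y=Rz@[0,1,0];Z=Rz@[-np.sin(t),0,np.cos(t)]
    return np.array(rim),np.column_stack([X,Y,Z])
E
python3 - <<'E'
from neck import *
W=dict(np.load('pics/w6.npz'))
rim=plane(W,307.9,52.6,150);print('rim',rim)
from rig import viewer
S=viewer.camera_info('scene');D=viewer.camera_info('side')
P,r=tri([ray(S,334.7,216.9),ray(D,258.5,138.9),ray(W,307.9,52.6)]);print('3view',P,r)
for yaw in (-11,-13.5,-16):
    o,N=neck(rim,yaw);m=o+N@[-38.5*np.cos(np.radians(50)),-38.5*np.sin(np.radians(50)),-36.5];m2=o+N@[38.5*np.cos(np.radians(50)),38.5*np.sin(np.radians(50)),-36.5]
    print(yaw,m.round(1),proj(W,m),'sc',proj(S,m),proj(S,m2),'si',proj(D,m),proj(D,m2))
c=lambda x,y:(x/3.2+140-.35,y/3.2-.35)
a=plane(W,*c(100,340),84);b=plane(W,*c(540,490),84);d=a-b;print('front edge az-90',np.degrees(np.arctan2(d[1],d[0]))-90)
a=plane(W,*c(635,470),84);b=plane(W,*c(795,80),84);d=b-a;print('side edge az',np.degrees(np.arctan2(d[1],d[0])))
E
```

```text
rim [566.33889959   3.14507525 150.        ]
3view [566.98216369   2.61715776 150.0967744 ] [np.float64(2.0363325126380962), np.float64(1.2881985732728432), np.float64(0.8343989257911002)]
-11 [553.8 -24.5 106.5] [329.76753538  79.38111228] sc [337.753353   236.72780739] [335.72074937 208.76415381] si [264.32894547 148.40191662] [241.28973494 148.79660153]
-13.5 [552.6 -23.9 106.5] [328.92162401  80.75225851] sc [337.28971727 236.89071246] [336.51922951 208.93829314] si [264.72261678 148.5347802 ] [241.09159033 148.43078571]
-16 [551.5 -23.3 106.5] [328.02485279  82.08327522] sc [336.81528611 237.03631398] [337.31126826 209.13855853] si [265.10468562 148.67597571] [240.92703323 148.06164531]
front edge az-90 -13.509812904902887
side edge az -13.576842668309627
```

```bash
cat > cap.py <<'E'
import sys
from neck import *
from rig import status
RIM=(566.5,3.0,150.);o,N=neck(RIM,-13.5)
Mg=np.array([[.983,.001,-.183],[.183,.008,.983],[.002,-1,.007]])
Mg=R.from_matrix(Mg).as_matrix()
a=np.radians(100.56);Cg=np.column_stack([[np.cos(a),np.sin(a),0],[-np.sin(a),np.cos(a),0],[0,0,1]])
pg=Mg.T@(np.array([460.35,385.4,0])-[460.4,385.3,34.2]);Rg=Mg.T@Cg
def cap_now(s=None):
    s=s or status.sense();M=R.from_rotvec(s['ee_rot']).as_matrix()
    p=s['position']+M@pg;C=M@Rg
    pn=N.T@(p-o);Cn=N.T@C
    return s,pn,Cn
def report():
    s,pn,Cn=cap_now();fn=N.T@s['contact_force']
    print('t %.2f cap in neck'%s['clock'],pn.round(1),'wing %.1f cw of marks %.1f'%(ang(Cn),50-ang(Cn)),'tilt %.1f'%np.degrees(np.arccos(min(1,Cn[2,2]))),'Fneck',fn.round(1),'Tq',(N.T@s['ft_torque']).round(2),'gap %.1f'%s['finger_gap'],'q5,6',s['q'][3:].round(2))
def ang(Cn): return np.degrees(np.arctan2(Cn[1,0],Cn[0,0]))
def delta(p,th):
    s=status.sense();M=R.from_rotvec(s['ee_rot']).as_matrix()
    C=N@R.from_euler('z',th,degrees=True).as_matrix();Mt=C@Rg.T;pt=o+N@np.array(p)-Mt@pg
    d=pt-s['position'];rv=R.from_matrix(Mt@M.T).as_rotvec()
    print('target tcp',pt.round(1),'d units',(d/500).round(4),'rot units',(rv/np.pi).round(4),'deg',np.degrees(np.linalg.norm(rv)).round(1),'mm',np.linalg.norm(d).round(1))
if __name__=='__main__':
    report()
    if len(sys.argv)>2: delta([float(v) for v in sys.argv[1:4]],float(sys.argv[4]))
E
python3 cap.py 0 0 25 0; python3 cap.py 0 0 25 2
```

```text
t 5.05 cap in neck [-80.5  -2.5  99.8] wing 20.5 cw of marks 29.5 tilt 24.8 Fneck [ 0.2  0.1 -0.9] Tq [ 0.04 -0.06  0.01] gap 12.5 q5,6 [0.   1.4  1.36]
target tcp [542.1   8.8 203.6] d units [ 0.1767 -0.0368 -0.074 ] rot units [-0.011  -0.1377 -0.1029] deg 31.0 mm 97.5
t 5.05 cap in neck [-80.5  -2.5  99.8] wing 20.5 cw of marks 29.5 tilt 24.8 Fneck [ 0.2  0.1 -0.9] Tq [ 0.04 -0.06  0.01] gap 12.5 q5,6 [0.   1.4  1.36]
target tcp [542.1   8.8 203.6] d units [ 0.1767 -0.0368 -0.074 ] rot units [-0.0135 -0.1374 -0.092 ] deg 29.9 mm 97.5
```

Emit:
servo_tool(increments=[0.035,-0.007,0,-0.002,-0.0275,-0.0205,1,0.035,-0.007,-0.01,-0.002,-0.0275,-0.0205,1,0.035,-0.007,-0.015,-0.002,-0.0275,-0.0205,1,0.035,-0.007,-0.02,-0.002,-0.0275,-0.0205,1,0.035,-0.007,-0.02,-0.002,-0.0275,-0.0205,1,0,0,0,0,0,0,1,0,0,0,0,0,0,1])

```text
clock: 5.75
position: [543.3, 16.1, 207.5]
ee_rot: [-0.781, 0.995, -1.587]
contact_force: [0.3, -0.3, 0.3]
finger_gap: 13.2
```

```bash
python3 cap.py 0 0 12 0
python3 - <<'E'
from h import *
from rig import viewer
a=viewer.read_camera('scene')[165:285,280:400,::-1];b=viewer.read_camera('side')[80:200,200:320,::-1]
z=np.hstack([cv2.resize(v,None,fx=3.3,fy=3.3,interpolation=cv2.INTER_CUBIC) for v in (a,b)]);cv2.imwrite('pics/n1.png',z)
E
python3 w.py w7
```

```text
t 5.75 cap in neck [ 1.6  7.7 28.7] wing 0.1 cw of marks 49.9 tilt 0.9 Fneck [ 0.4 -0.3  0.1] Tq [-0.03  0.24  0.01] gap 13.2 q5,6 [-0.08  0.85  1.77]
target tcp [547.4   7.6 191.8] d units [ 0.0081 -0.0171 -0.0313] rot units [-0.0014  0.0042 -0.0019] deg 0.9 mm 18.3
5.85 [543.7  15.6 207.8] gap 12.6 F [-0.5  0.6 -1. ] q [-0.08 -0.29  2.13 -0.08  0.85  1.77]
[[-0.23   0.43   0.873]
 [-0.973 -0.096 -0.209]
 [-0.006 -0.898  0.44 ]] toolx az -103.31
```

View pics/n1.png

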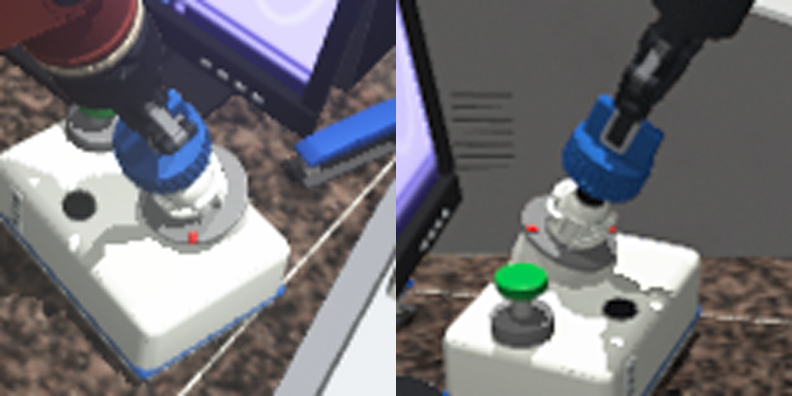

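View pics/w7.png

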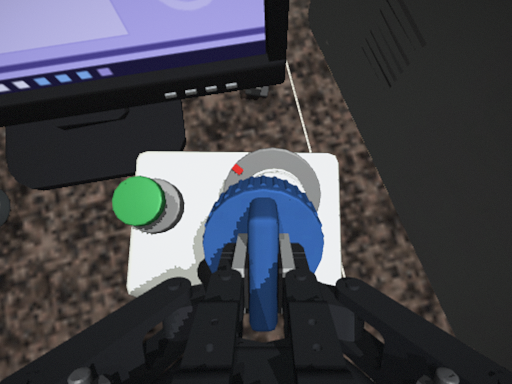

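The scene and side views show the cap just above the neck and shifted about 8 mm towards the plunger, which agrees with the arm readings. I'll correct that before going lower.

Emit:
servo_tool(increments=[0.004,-0.008,-0.012,-0.0014,0.004,-0.002,1,0.004,-0.008,-0.01,0,0,0,1,0,0,0,0,0,0,1,0,0,0,0,0,0,1])

```text
clock: 6.3
position: [549.6, 6.0, 198.3]
ee_rot: [-0.791, 1.003, -1.594]
contact_force: [-0.2, -0.6, -0.6]
finger_gap: 13.1
```

```bash
python3 cap.py 0 0 5 0;  python3 w.py w8
python3 - <<'E'
import numpy as np
from neck import *
from cap import o,N
from rig import viewer
D=viewer.camera_info('side');W=viewer.camera_info('wrist')
a=np.radians(50)
for k,C in (('side',D),('wrist',W)):
    print(k,[proj(C,o+N@p).round(1) for p in ([0,0,0],[38.5*np.cos(a),38.5*np.sin(a),-36.5])])
b=viewer.read_camera('side')[80:200,200:320,::-1]
cv2.imwrite('pics/n2.png',cv2.resize(b,None,fx=5,fy=5,interpolation=cv2.INTER_CUBIC))
im=cv2.imread('pics/w8.png').astype(int);f=(im[...,2]>140)&(im[...,1]<70)&(im[...,0]<80)
k,l,st,ce=cv2.connectedComponentsWithStats(f.astype(np.uint8));print(ce[1:],st[1:,4])
E
```

```text
t 6.30 cap in neck [ 5.1 -1.  16.8] wing -0.1 cw of marks 50.1 tilt 0.1 Fneck [-0.3 -0.6 -0.5] Tq [-0.02  0.26 -0.01] gap 13.1 q5,6 [-0.09  0.84  1.76]
target tcp [550.3   6.9 185.5] d units [ 0.0014  0.0017 -0.0257] rot units [0.0002 0.0006 0.0008] deg 0.2 mm 12.9
6.3 [549.6   6.  198.3] gap 13.1 F [-0.2 -0.6 -0.6] q [-0.09 -0.26  2.12 -0.09  0.84  1.76]
[[-0.237  0.418  0.877]
 [-0.972 -0.104 -0.213]
 [ 0.002 -0.902  0.431]] toolx az -103.71
side [array([258.3, 138.7]), array([241. , 148.4])]
wrist [array([261.1, 220. ]), array([224.5, 174.5])]
[[224.98591549 175.16901408]] [71]
```

View pics/n2.png

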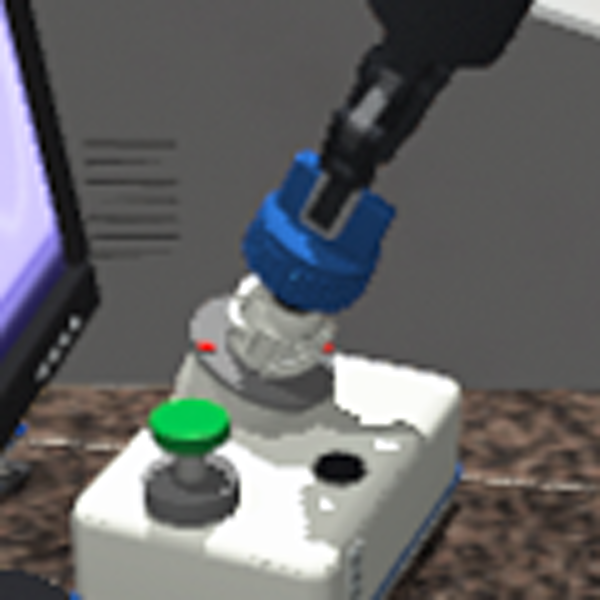

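The red mark in the wrist view is within 1 px of the prediction, so the alignment model holds. I'll lower the cap.

Emit:
servo_tool(increments=[0.001,0.002,-0.024,0,0,0,1,0,0,0,0,0,0,1])

```text
clock: 6.6
position: [549.9, 7.2, 185.6]
ee_rot: [-0.79, 1.003, -1.594]
contact_force: [0.2, -1.0, -1.7]
finger_gap: 12.8
```

```bash
python3 cap.py 0 0 -3 0
```

```text
t 6.60 cap in neck [-0.2  0.2  5.3] wing -0.1 cw of marks 50.1 tilt 0.2 Fneck [-0.3 -0.9 -1.7] Tq [-0.03  0.33  0.05] gap 12.8 q5,6 [-0.09  0.81  1.77]
target tcp [553.6   6.1 178.2] d units [ 0.0073 -0.0023 -0.0148] rot units [0.0002 0.0008 0.0008] deg 0.2 mm 8.3
```

Emit:
servo_tool(increments=[0.007,-0.002,-0.0148,0,0,0,1,0,0,0,0,0,0,1])

```text
clock: 6.8
position: [553.3, 6.3, 177.0]
ee_rot: [-0.791, 1.003, -1.594]
contact_force: [-0.2, 0.1, -1.2]
finger_gap: 13.0
```

```bash
python3 cap.py 0 0 -10 0
```

```text
t 6.80 cap in neck [-0.7  0.2 -4. ] wing -0.1 cw of marks 50.1 tilt 0.1 Fneck [-0.8  0.  -1. ] Tq [0.01 0.26 0.02] gap 13.0 q5,6 [-0.09  0.79  1.77]
target tcp [556.5   5.4 171.9] d units [ 0.0062 -0.0019 -0.0102] rot units [0.0002 0.0006 0.0007] deg 0.2 mm 6.1
```

Emit:
servo_tool(increments=[0.005,-0.001,-0.006,0,0,0,1,0.002,-0.0005,-0.003,0,0,0,1,0,0,0,0,0,0,1])

```text
clock: 7.1
position: [556.8, 5.8, 173.1]
ee_rot: [-0.793, 1.004, -1.593]
contact_force: [-5.1, -0.3, 4.6]
finger_gap: 13.1
```

```bash
python3 cap.py 0 0 -11 0
```

```text
t 7.10 cap in neck [ 0.7  0.4 -9. ] wing -0.1 cw of marks 50.1 tilt 0.1 Fneck [-2.5 -1.5  6.3] Tq [-0.2   0.83  0.  ] gap 13.1 q5,6 [-0.09  0.78  1.77]
target tcp [556.9   5.3 171. ] d units [ 0.0002 -0.001  -0.0042] rot units [0.0002 0.     0.0006] deg 0.1 mm 2.2
```

Emit:
servo_tool(increments=[0,0,0,0,0,0,1,0,0,0,0,0,0,1,0,0,0,0,0,0,1])

```text
clock: 7.4
position: [556.7, 5.8, 173.4]
ee_rot: [-0.793, 1.005, -1.593]
contact_force: [-2.2, -0.0, 1.2]
finger_gap: 12.3
```

```bash
python3 cap.py 0 0 -10 20
```

```text
t 7.40 cap in neck [ 0.8  0.4 -8.7] wing -0.1 cw of marks 50.1 tilt 0.1 Fneck [-1.4 -0.5  1.9] Tq [-0.02  0.51  0.03] gap 12.3 q5,6 [-0.09  0.78  1.77]
target tcp [556.5   5.3 171.9] d units [-0.0006 -0.0009 -0.003 ] rot units [-0.0454  0.0109  0.1013] deg 20.1 mm 1.6
```

Emit:
servo_tool(increments=[0,-0.0005,-0.001,-0.0114,0.0027,0.0252,1,0,-0.0003,-0.001,-0.0114,0.0027,0.0252,1,0.0004,-0.0001,-0.001,-0.0114,0.0027,0.0252,1,0.0004,-0.0001,-0.001,-0.0114,0.0027,0.0252,1,0,0,0,0,0,0,1])

```text
clock: 7.9
position: [559.2, 5.8, 174.4]
ee_rot: [-1.029, 0.738, -1.384]
contact_force: [-2.7, -1.1, 1.5]
finger_gap: 12.6
```

```bash
python3 cap.py 0 0 -10 30
```

```text
t 7.90 cap in neck [ 3.6  1.1 -8.8] wing 20.6 cw of marks 29.4 tilt 0.3 Fneck [-1.5 -1.7  2.4] Tq [-0.4   0.53 -0.02] gap 12.6 q5,6 [-0.08  0.77  1.4 ]
target tcp [556.5   5.3 171.9] d units [-0.0055 -0.0009 -0.005 ] rot units [-0.0216  0.0069  0.047 ] deg 9.4 mm 3.8
```

Emit:
servo_tool(increments=[-0.006,0,-0.003,0,0,0,1,0,0,0,0,0,0,1])

```text
clock: 8.1
position: [556.4, 5.7, 173.1]
ee_rot: [-1.026, 0.741, -1.387]
contact_force: [-5.1, 0.4, 1.5]
finger_gap: 12.6
```

```bash
python3 cap.py 0 0 -10 30
```

```text
t 8.10 cap in neck [ 0.6  0.4 -8.9] wing 20.4 cw of marks 29.6 tilt 0.4 Fneck [-3.9 -0.8  3.5] Tq [-0.05  0.82 -0.01] gap 12.6 q5,6 [-0.08  0.77  1.4 ]
target tcp [556.5   5.3 171.9] d units [ 0.0002 -0.0008 -0.0023] rot units [-0.0221  0.0073  0.0481] deg 9.6 mm 1.2
```

Emit:
servo_tool(increments=[-0.001,-0.0004,-0.0014,-0.0114,0.0027,0.0252,1,-0.001,-0.0001,-0.0014,-0.0114,0.0027,0.0252,1,0,0,0,0,0,0,1])

```text
clock: 8.4
position: [555.8, 5.6, 172.7]
ee_rot: [-1.128, 0.61, -1.277]
contact_force: [-3.7, -0.9, 2.9]
finger_gap: 12.7
```

```bash
python3 cap.py 0 0 -10 40
```

```text
t 8.40 cap in neck [-0.   0.3 -9. ] wing 30.4 cw of marks 19.6 tilt 0.5 Fneck [-1.9 -1.7  4.1] Tq [-0.25  0.53  0.07] gap 12.7 q5,6 [-0.08  0.77  1.22]
target tcp [556.5   5.3 171.9] d units [ 0.0013 -0.0006 -0.0016] rot units [-0.0225  0.0079  0.0476] deg 9.6 mm 1.1
```

Emit:
servo_tool(increments=[0,-0.0003,-0.0016,-0.0114,0.0035,0.0248,1,-0.0005,-0.0001,-0.0016,-0.0114,0.0035,0.0248,1,0,0,0,0,0,0,1])

```text
clock: 8.7
position: [556.0, 5.0, 171.5]
ee_rot: [-1.224, 0.488, -1.166]
contact_force: [-0.2, 0.8, -0.7]
finger_gap: 12.5
```

```bash
python3 cap.py 0 0 -19 47
```

```text
t 8.70 cap in neck [ -0.4  -0.3 -10.2] wing 40.1 cw of marks 9.9 tilt 0.3 Fneck [-0.6  0.7 -0.5] Tq [0.14 0.35 0.02] gap 12.5 q5,6 [-0.08  0.77  1.05]
target tcp [560.2   4.4 163.8] d units [ 0.0084 -0.0012 -0.0155] rot units [-0.0162  0.0052  0.0346] deg 6.9 mm 8.8
```

Emit:
servo_tool(increments=[0.0005,0,-0.001,-0.0162,0.0052,0.0346,1,0.004,-0.0006,-0.007,0,0,0,1,0,0,0,0,0,0,1])

```text
clock: 9.0
position: [558.4, 4.7, 166.5]
ee_rot: [-1.283, 0.41, -1.09]
contact_force: [0.6, 0.7, -1.5]
finger_gap: 12.6
```

```bash
python3 cap.py 0 0 -19 48
```

```text
t 9.00 cap in neck [ -0.5  -0.1 -15.7] wing 46.4 cw of marks 3.6 tilt 0.0 Fneck [-0.3  0.8 -1.5] Tq [0.03 0.22 0.05] gap 12.6 q5,6 [-0.08  0.76  0.94]
target tcp [560.2   4.4 163.8] d units [ 0.0036 -0.0006 -0.0055] rot units [-0.0039  0.0009  0.0083] deg 1.6 mm 3.3
```

It is dropping freely, so I'll finish the drop.

Emit:
servo_tool(increments=[0.0036,-0.0006,-0.006,-0.002,0.0005,0.004,1,0,0,0,0,0,0,1,0,0,0,0,0,0,1])

```text
clock: 9.3
position: [560.5, 4.3, 163.4]
ee_rot: [-1.287, 0.404, -1.085]
contact_force: [-2.5, 0.7, 1.9]
finger_gap: 12.6
```

```bash
python3 cap.py 0 0 -20 30
```

```text
t 9.30 cap in neck [  0.1  -0.  -19.4] wing 46.8 cw of marks 3.2 tilt 0.0 Fneck [-1.5  0.   2.8] Tq [-0.06  0.41  0.02] gap 12.6 q5,6 [-0.08  0.75  0.93]
target tcp [560.6   4.3 162.8] d units [ 0.0002 -0.     -0.0011] rot units [ 0.0384 -0.0092 -0.0844] deg 16.8 mm 0.6
```

Emit:
servo_tool(increments=[0.0007,-0.0002,-0.0015,0.0114,-0.0027,-0.0252,1,0.0007,-0.0002,-0.0015,0.0114,-0.0027,-0.0252,1,0.0007,-0.0002,-0.0015,0.0114,-0.0027,-0.0252,1,0,0,0,0,0,0,1])

```text
clock: 9.7
position: [562.2, 3.5, 162.6]
ee_rot: [-1.141, 0.608, -1.271]
contact_force: [-2.7, 3.9, 1.1]
finger_gap: 12.6
```

```bash
python3 cap.py 0 0 -23 10
```

```text
t 9.70 cap in neck [  1.5  -0.4 -21. ] wing 31.0 cw of marks 19.0 tilt 0.1 Fneck [-2.8  3.2  2.5] Tq [ 0.42  0.66 -0.13] gap 12.6 q5,6 [-0.09  0.75  1.22]
target tcp [561.8   4.1 160.1] d units [-0.0008  0.0011 -0.0049] rot units [ 0.0485 -0.0113 -0.1054] deg 21.0 mm 2.6
```

Emit:
servo_tool(increments=[-0.001,0.0005,-0.0025,0.0114,-0.0027,-0.0252,1,0.0003,0,-0.0017,0.0114,-0.0027,-0.0252,1,0.0003,0,-0.0017,0.0114,-0.0027,-0.0252,1,0.0003,0,-0.0017,0.0114,-0.0027,-0.0252,1,0,0,0,0,0,0,1])

```text
clock: 10.2
position: [563.5, 3.3, 160.7]
ee_rot: [-0.922, 0.866, -1.491]
contact_force: [-0.9, 3.0, 1.6]
finger_gap: 13.0
```

```bash
python3 cap.py 0 0 -26 -12
```

```text
t 10.20 cap in neck [  2.   -0.5 -23.2] wing 10.7 cw of marks 39.3 tilt 0.3 Fneck [-0.7  2.7  2.1] Tq [ 0.46  0.56 -0.02] gap 13.0 q5,6 [-0.1   0.74  1.58]
target tcp [563.    3.8 157.4] d units [-0.0009  0.0011 -0.0066] rot units [ 0.053  -0.0118 -0.1135] deg 22.7 mm 3.4
```

Emit:
servo_tool(increments=[-0.001,0.0006,-0.0025,0.0114,-0.0027,-0.0252,1,0,0,-0.0019,0.0114,-0.0027,-0.0252,1,0,0,-0.0019,0.0114,-0.0027,-0.0252,1,0,0,-0.0019,0.0114,-0.0027,-0.0252,1,0,0,0,0,0,0,1])

```text
clock: 10.7
position: [564.2, 3.1, 158.5]
ee_rot: [-0.675, 1.11, -1.682]
contact_force: [-1.0, 1.5, 1.6]
finger_gap: 12.3
```

```bash
python3 cap.py 0 0 -26 -25
```

```text
t 10.70 cap in neck [  1.9  -0.6 -25.5] wing -9.1 cw of marks 59.1 tilt 0.4 Fneck [-0.6  1.3  2. ] Tq [ 0.47  0.43 -0.01] gap 12.3 q5,6 [-0.11  0.74  1.94]
target tcp [563.    3.8 157.4] d units [-0.0024  0.0015 -0.0023] rot units [ 0.0384 -0.0078 -0.0794] deg 15.9 mm 1.8
```

Emit:
servo_tool(increments=[-0.002,0.001,-0.0025,0.0114,-0.0027,-0.0252,1,0,0,-0.0019,0.0114,-0.0027,-0.0252,1,0,0,-0.0019,0.0114,-0.0027,-0.0252,1,0,0,0,0,0,0,1])

```text
clock: 11.1
position: [563.9, 3.5, 157.9]
ee_rot: [-0.473, 1.284, -1.805]
contact_force: [-0.3, 0.1, -1.6]
finger_gap: 13.0
```

```bash
python3 cap.py 0 0 -26 -30
```

```text
t 11.10 cap in neck [  1.3  -0.4 -26. ] wing -23.5 cw of marks 73.5 tilt 0.5 Fneck [-0.9  0.  -1.3] Tq [-0.03  0.27  0.03] gap 13.0 q5,6 [-0.11  0.74  2.2 ]
target tcp [563.    3.9 157.4] d units [-0.0018  0.0007 -0.001 ] rot units [ 0.0174 -0.0024 -0.0316] deg 6.5 mm 1.1
```

Emit:
servo_tool(increments=[-0.0015,0.0007,-0.002,0.0155,-0.0024,-0.0316,1,0,0,-0.0015,0.004,-0.001,-0.009,1,0,0,0,0,0,0,1])

```text
clock: 11.4
position: [563.7, 3.9, 157.6]
ee_rot: [-0.362, 1.376, -1.86]
contact_force: [1.3, -0.0, -0.5]
finger_gap: 12.7
```

```bash
python3 cap.py 0 0 -26 -30; python3 w.py w9
```

```text
t 11.40 cap in neck [  0.7  -0.  -26.1] wing -31.0 cw of marks 81.0 tilt 0.4 Fneck [ 1.   0.3 -0.9] Tq [0.08 0.17 0.01] gap 12.7 q5,6 [-0.11  0.74  2.33]
target tcp [563.    3.9 157.4] d units [-0.0012 -0.0001 -0.0003] rot units [-0.0006  0.001   0.0059] deg 1.1 mm 0.6
11.4 [563.7   3.9 157.6] gap 12.7 F [ 1.3 -0.  -0.5] q [-0.09 -0.16  2.13 -0.11  0.74  2.33]
[[-0.657  0.415  0.63 ]
 [-0.724 -0.111 -0.681]
 [-0.213 -0.903  0.373]] toolx az -132.23
```

View pics/w9.png

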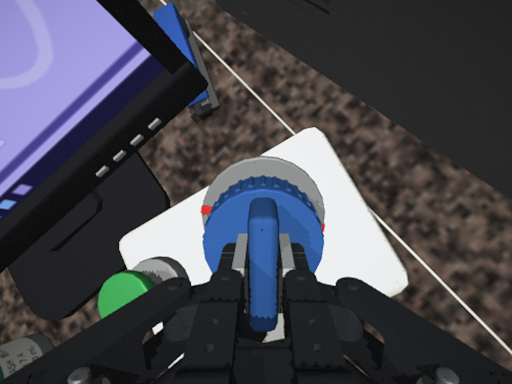

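The wrist view shows the cap square on the collar, the wing centred between the pads, and red marks showing at (206,210) and (323,228). The arm puts the cap at -26.1 mm and 81° clockwise of the marks, so it is home. I'll release it and back out along the neck axis.

Emit:
servo_tool(increments=[0,0,0,0,0,0,0.5,0,0,0,0,0,0,0.5,0,0,0,0,0,0,0.5,0,0,0,0,0,0,0.5,-0.02,0.005,0.045,0,0,0,0.5,-0.03,0.007,0.068,0,0,0,0.5,-0.03,0.007,0.068,0,0,0,0.5,-0.02,0.005,0.045,0,0,0,0.5,0,0,0,0,0,0,0.5])

```text
clock: 12.35
position: [509.7, 16.0, 270.6]
ee_rot: [-0.374, 1.376, -1.857]
contact_force: [0.6, -0.1, 0.9]
finger_gap: 42.7
```

```bash
python3 w.py w10
python3 - <<'E'
from h import *
from rig import viewer
a=viewer.read_camera('scene')[165:285,280:400,::-1];b=viewer.read_camera('side')[80:200,200:320,::-1]
z=np.hstack([cv2.resize(v,None,fx=3.3,fy=3.3,interpolation=cv2.INTER_CUBIC) for v in (a,b)]);cv2.imwrite('pics/n3.png',z)
E
```

```text
12.35 [509.7  16.  270.6] gap 42.7 F [ 0.6 -0.1  0.9] q [-0.07 -0.43  2.11 -0.1   1.03  2.3 ]
[[-0.653  0.41   0.637]
 [-0.729 -0.111 -0.676]
 [-0.207 -0.905  0.371]] toolx az -131.86
```

View pics/n3.png

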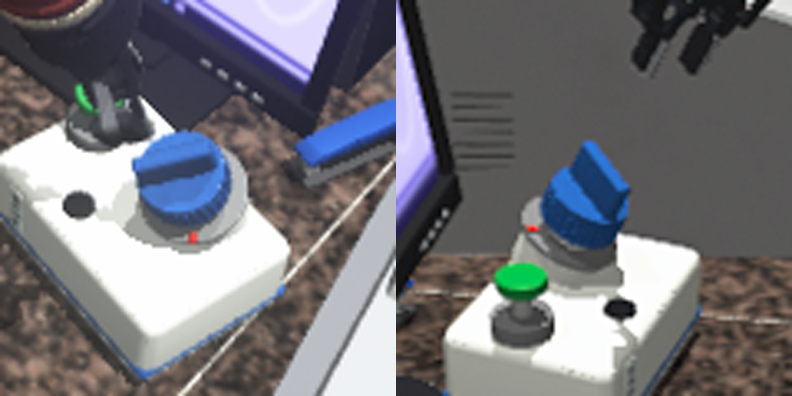

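View pics/w10.png

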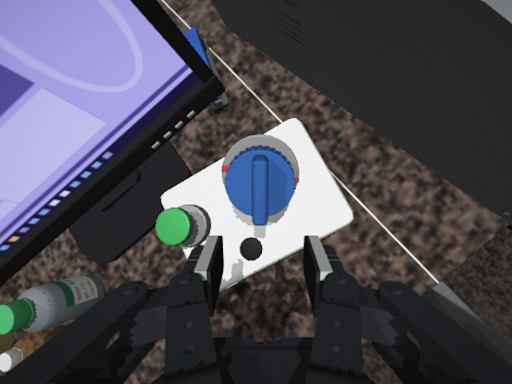

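The cap sits square on the neck and the gripper is clear. Next I'll check its depth and angle in the images and locate the plunger.

Run:
```python
from neck import *
from cap import o,N
from rig import viewer
W=dict(np.load('pics/w10.npz'));im=cv2.imread('pics/w10.png')
for th in (-28,-31,-34):
  d=np.array([np.cos(np.radians(th)),np.sin(np.radians(th)),0])*30
  print(th,[ (proj(W,o+N@(s*d+[0,0,36]))).round(1) for s in (1,-1)])
for z in (4,8,14): # deck top circle extremes
  P=np.array([proj(W,o+N@[34*np.cos(t),34*np.sin(t),z]) for t in np.linspace(0,6.28,90)]);print('deck z',z,P.min(0).round(1),P.max(0).round(1))
cv2.imwrite('pics/w10z.png',cv2.resize(im[125:255,150:310],None,fx=5,fy=5,interpolation=cv2.INTER_CUBIC))
b,g,r=[im[...,i].astype(int) for i in range(3)]
m=((g>120)&(r<60)&(b<110)).astype(np.uint8);k,l,st,ce=cv2.connectedComponentsWithStats(m)
for i in range(1,k):
    if st[i,4]>100: print('green',ce[i],st[i],plane(W,*ce[i],134))
```

```text
-28 [array([258. , 158.2]), array([261.3, 225.1])]
-31 [array([259.9, 158.2]), array([259.5, 225.1])]
-34 [array([261.8, 158.3]), array([257.8, 225.1])]
deck z 4 [224.4 147.8] [295.  216.1]
deck z 8 [223.9 148.5] [295.5 217.6]
deck z 14 [223.1 149.4] [296.2 219.9]
```

View pics/w10z.png

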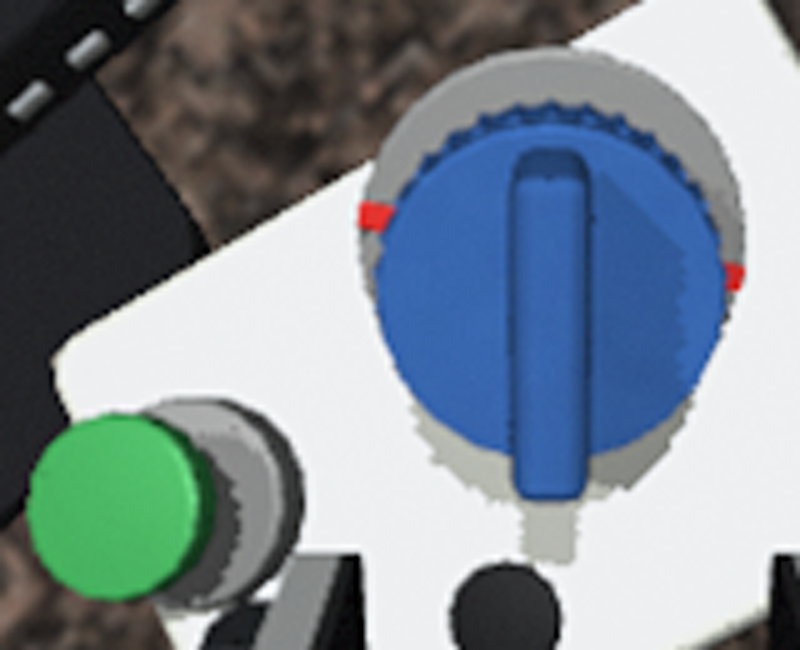

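Run:
```python
from neck import *
W=dict(np.load('pics/w10.npz'))
a=plane(W,172.6,225.6,134);print(a)
rim=np.array([566.5,3.0]);y=np.radians(-13.5);c,s=np.cos(y),np.sin(y)
print('model',rim+np.array([[c,-s],[s,c]])@[10,110])
from rig import status
st=status.sense();M=R.from_rotvec(st['ee_rot']).as_matrix()
# target: tool down, tool x az -105 
for az in (-132,-90,-60):
    t=np.radians(az);T=np.column_stack([[np.cos(t),np.sin(t),0],[0,0,-1],np.cross([np.cos(t),np.sin(t),0],[0,0,-1])])
    rv=R.from_matrix(T@M.T).as_rotvec();print(az,(rv/np.pi).round(4),np.degrees(np.linalg.norm(rv)).round(1),'toolz',T[:,2].round(2))
print(st['position'])
```

```text
[601.43930548 106.59560468 134.        ]
model [601.90268923 107.62623761]
-132 [0.0337 0.1329 0.0122] 24.8 toolz [ 0.74 -0.67  0.  ]
-90 [-0.0166  0.1395  0.2419] 50.3 toolz [1. 0. 0.]
-60 [-0.0546  0.1365  0.4056] 77.7 toolz [0.87 0.5  0.  ]
[508.25066188  15.83506995 265.1014713 ]
```

Emit:
servo_tool(increments=[-0.01,0.01,0.01,0.0084,0.0332,0.003,1,-0.01,0.01,0.01,0.0084,0.0332,0.003,1,0,0.01,0,0.0084,0.0332,0.003,1,0,0.01,0,0.0084,0.0332,0.003,1,0,0.01,0,0,0,0.046,1,0,0.01,0,0,0,0.046,1,0,0.01,0,0,0,0.046,1,0,0.01,0,0,0,0.046,1,0,0.01,0,0,0,0.046,1,0,0.01,0,0,0,0.046,1,0,0.01,0,0,0,0.046,1,0,0.01,0,0,0,0.046,1,0,0.01,0,0,0,0.046,1,0,0.01,0,0,0,0.046,1,0,0,0,0,0,0.046,1,0,0,0,0,0,0.046,1,0,0,0,0,0,0.046,1,0,0,0,0,0,0.046,1,0,0,0,0,0,0,1])

```text
clock: 14.4
position: [484.6, 85.2, 221.3]
ee_rot: [-1.644, 0.173, -0.151]
contact_force: [-0.1, -0.4, -0.7]
finger_gap: -0.2
```

```bash
python3 w.py w11
```

```text
14.4 [484.6  85.2 221.3] gap -0.2 F [-0.1 -0.4 -0.7] q [ 0.07 -0.06  1.85 -0.08  1.38  0.28]
[[ 0.979 -0.022  0.202]
 [-0.203 -0.077  0.976]
 [-0.006 -0.997 -0.08 ]] toolx az -11.72
```

```bash
cat > pl.py <<'E'
from neck import *
from rig import status
import sys
st=status.sense();M=R.from_rotvec(st['ee_rot']).as_matrix();t=np.radians(float(sys.argv[1]));z=float(sys.argv[2])
T=np.column_stack([[np.cos(t),np.sin(t),0],[0,0,-1],np.cross([np.cos(t),np.sin(t),0],[0,0,-1])])
rv=R.from_matrix(T@M.T).as_rotvec();print(st['clock'],st['position'].round(1),st['contact_force'].round(1),'rot',(rv/np.pi).round(4),np.degrees(np.linalg.norm(rv)).round(1),'d',((np.array([601.7,107.2,z])-st['position'])/500).round(4))
E
python3 pl.py 70 180
```

```text
14.45 [484.4  85.1 221.1] [-0.4  0.3  0.6] rot [0.0253 0.0116 0.455 ] 82.1 d [ 0.2345  0.0441 -0.0823]
```

Emit:
servo_tool(increments=[0,0,0.01,0.0025,0.001,0.046,1,0,0,0.01,0.0025,0.001,0.046,1,0.02,0.005,0.005,0.0025,0.001,0.046,1,0.025,0.005,0.005,0.0025,0.001,0.046,1,0.03,0.005,0.005,0.0025,0.001,0.046,1,0.03,0.005,0.005,0.0025,0.001,0.046,1,0.03,0.005,0,0.0025,0.001,0.046,1,0.03,0.005,0,0.0025,0.001,0.046,1,0.03,0.005,0,0.0025,0.001,0.046,1,0.02,0.005,0,0.0025,0.001,0.04,1,0,0,0,0,0,0,1])

```text
clock: 15.55
position: [593.2, 103.9, 227.0]
ee_rot: [-1.352, -0.94, 0.964]
contact_force: [-0.5, 0.2, 0.7]
finger_gap: -0.3
```

```bash
python3 pl.py 70 150; python3 w.py w12
```

```text
15.55 [593.2 103.9 227. ] [-0.5  0.2  0.7] rot [ 0.0024 -0.0039 -0.0017] 0.9 d [ 0.0171  0.0066 -0.1541]
15.55 [593.2 103.9 227. ] gap -0.3 F [-0.5  0.2  0.7] q [ 0.05  0.18  1.58 -0.01  1.39 -1.18]
[[ 0.337 -0.012 -0.941]
 [ 0.941 -0.007  0.337]
 [-0.011 -1.     0.009]] toolx az 70.31
```

View pics/w12.png

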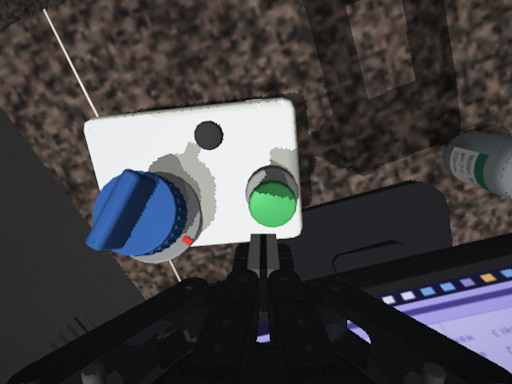

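The wrist view shows the green plunger at about (273,203), just ahead of the closed fingertips. The cap is well clear on the left.

Emit:
servo_tool(increments=[0.009,0.0035,-0.04,0.0024,-0.0039,0,1,0.008,0.003,-0.06,0,0,0,1,0,0,-0.05,0,0,0,1,0,0,0,0,0,0,1])

```text
clock: 16.0
position: [599.1, 106.6, 148.6]
ee_rot: [-1.361, -0.931, 0.934]
contact_force: [-0.8, -0.9, -0.7]
finger_gap: 0.1
```

```bash
python3 pl.py 70 138; python3 w.py w13
python3 - <<'E'
from h import *
from rig import viewer
b=viewer.read_camera('side')[80:200,180:340,::-1]
cv2.imwrite('pics/n4.png',cv2.resize(b,None,fx=5,fy=5,interpolation=cv2.INTER_CUBIC))
E
```

```text
16.0 [599.1 106.6 148.6] [-0.8 -0.9 -0.7] rot [ 0.0003 -0.0007  0.0066] 1.2 d [ 0.0051  0.0012 -0.0213]
16.0 [599.1 106.6 148.6] gap 0.1 F [-0.8 -0.9 -0.7] q [ 0.05  0.25  1.65 -0.    1.24 -1.15]
[[ 0.362 -0.002 -0.932]
 [ 0.932 -0.001  0.362]
 [-0.002 -1.     0.002]] toolx az 68.81
```

View pics/n4.png

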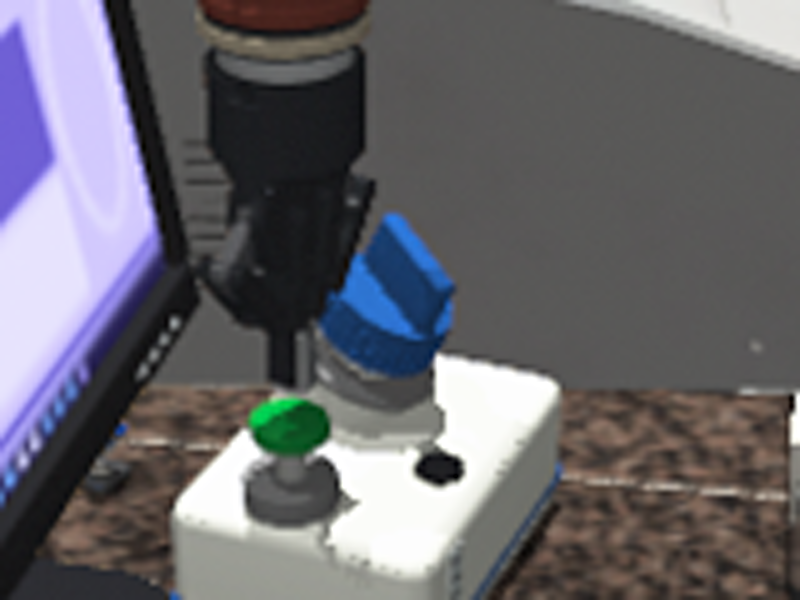

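View pics/w13.png

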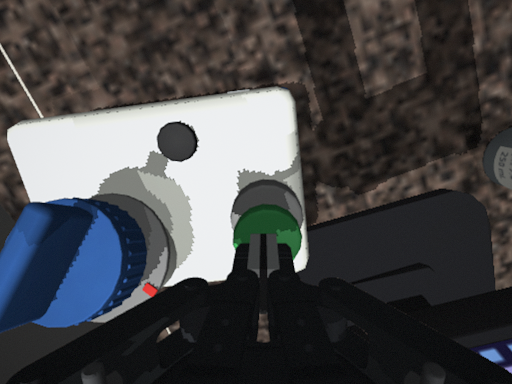

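Emit:
servo_tool(increments=[0.004,0.001,-0.02,0,0,0,1,0,0,-0.012,0,0,0,1,0,0,-0.012,0,0,0,1,0,0,0,0,0,0,1])

```text
clock: 16.5
position: [606.8, 107.5, 134.6]
ee_rot: [-1.37, -0.941, 0.924]
contact_force: [0.5, 0.4, 0.0]
finger_gap: -0.1
```

```bash
python3 pl.py 70 113
python3 - <<'E'
from h import *
from rig import viewer
b=viewer.read_camera('side')[80:200,180:340,::-1]
cv2.imwrite('pics/n5.png',cv2.resize(b,None,fx=5,fy=5,interpolation=cv2.INTER_CUBIC))
E
```

```text
16.5 [606.8 107.5 134.6] [0.5 0.4 0. ] rot [0.     0.004  0.0072] 1.5 d [-0.0102 -0.0005 -0.0431]
```

View pics/n5.png

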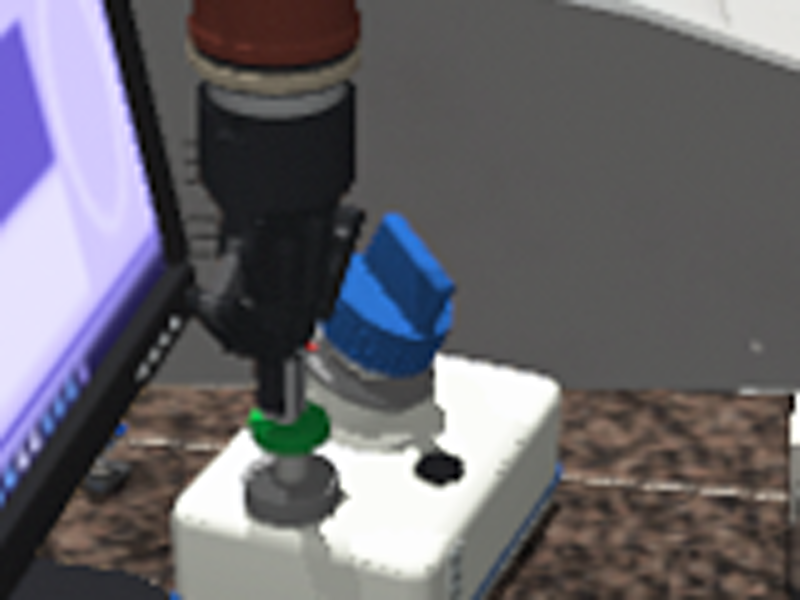

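The fingertip is on the plunger head, about 5 mm off towards +x. I'll correct that while pushing.

Emit:
servo_tool(increments=[-0.009,-0.0005,0.006,0,0,0,1,0,0,0,0,0,0,1])

```text
clock: 16.75
position: [602.5, 107.2, 138.8]
ee_rot: [-1.37, -0.941, 0.923]
contact_force: [-0.6, -0.5, 0.1]
finger_gap: 0.4
```

Emit:
servo_tool(increments=[0,0,-0.02,0,0,0,1,0,0,-0.02,0,0,0,1,0,0,-0.01,0,0,0,1])

```text
clock: 17.05
position: [604.0, 107.3, 115.5]
ee_rot: [-1.373, -0.945, 0.92]
contact_force: [-2.9, 0.1, 8.1]
finger_gap: -0.1
```

```bash
python3 pl.py 70 113
```

```text
17.05 [604.  107.3 115.5] [-2.9  0.1  8.1] rot [-0.0001  0.0058  0.0072] 1.7 d [-0.0045 -0.0002 -0.005 ]
```

Emit:
servo_tool(increments=[-0.002,0,-0.008,0,0,0,1,0,0,-0.003,0,0,0,1])

```text
clock: 17.25
position: [604.1, 107.4, 114.0]
ee_rot: [-1.374, -0.947, 0.919]
contact_force: [-8.8, -0.6, 16.5]
finger_gap: -0.1
```

```bash
python3 pl.py 70 113
```

```text
17.25 [604.1 107.4 114. ] [-8.8 -0.6 16.5] rot [-0.      0.0065  0.0071] 1.7 d [-0.0048 -0.0003 -0.002 ]
```

The plunger is bottomed: the tip is at z = 114.0 mm and the force has jumped to 16.5 N. I'll hold briefly, then retract.

Emit:
servo_tool(increments=[0,0,-0.001,0,0,0,1,0,0,0.03,0,0,0,1,0,0,0.05,0,0,0,1,-0.01,0,0.08,0,0,0,1,-0.04,0,0.08,0,0,0,1,-0.06,0,0.06,0,0,0,1,-0.06,0,0,0,0,0,1,-0.06,0,0,0,0,0,1,0,0,0,0,0,0,1,0,0,0,0,0,0,1,0,0,0,0,0,0,1])

```text
clock: 18.35
position: [484.2, 106.9, 268.6]
ee_rot: [-1.374, -0.945, 0.92]
contact_force: [0.4, -0.6, -0.3]
finger_gap: 0.1
```

```bash
python3 w.py w14
python3 - <<'E'
from h import *
from rig import viewer
a=viewer.read_camera('scene')[:,:,::-1];b=viewer.read_camera('side')[:,:,::-1];cv2.imwrite('pics/s_end.png',a);cv2.imwrite('pics/d_end.png',b)
z=np.hstack([cv2.resize(v,None,fx=3.3,fy=3.3,interpolation=cv2.INTER_CUBIC) for v in (a[165:285,280:400],b[80:200,200:320])]);cv2.imwrite('pics/n6.png',z)
for n,f,bx in (('scene0',a,None),('side0',b,None)):
    d=cv2.absdiff(cv2.imread(f'pics/{n}.png'),f).max(2);cv2.imwrite(f'pics/diff_{n}.png',d)
E
```

```text
18.35 [484.2 106.9 268.6] gap 0.1 F [ 0.4 -0.6 -0.3] q [ 0.06 -0.13  1.82 -0.    1.43 -1.14]
[[ 0.363  0.019 -0.931]
 [ 0.932 -0.     0.364]
 [ 0.007 -1.    -0.018]] toolx az 68.69
```

View pics/n6.png

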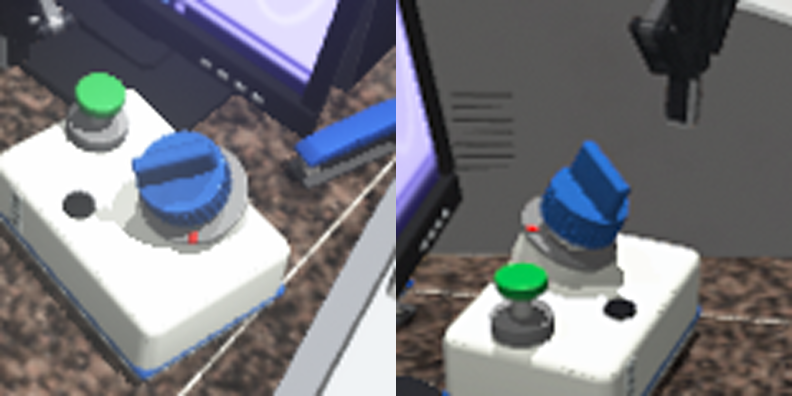

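View pics/diff_side0.png

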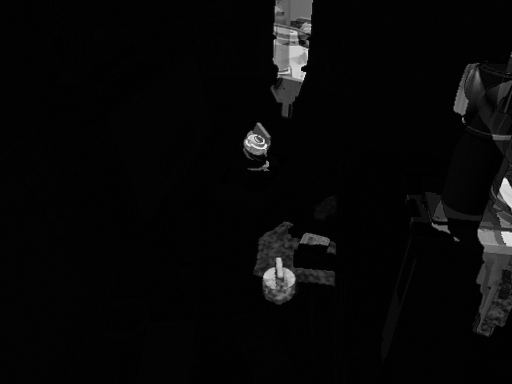

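View pics/w14.png

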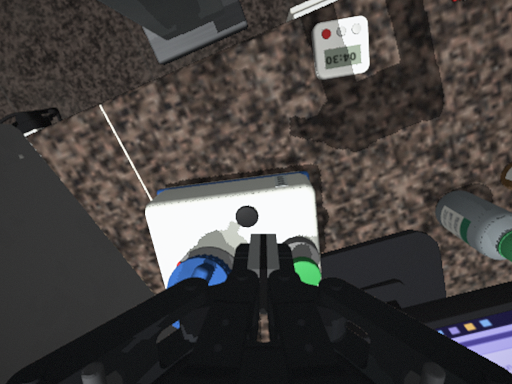

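The before/after difference shows only the cap, the arm and its shadow. The plunger matches its starting image, so it is back up. The bottles, timer and pen have not moved, and the arm touches nothing.

```bash
python3 -c "
from rig import bot
print(bot.sign_off())"
```

```text
the job is handed in; nothing more can be done
None
```

The cap is screwed home on the neck, the plunger was then pushed fully down and sprang back, and I've handed the job in (no verdict is reported). It took about 18.5 s of the 51 s.

**What I did**
1. I set the cap on the thread crest at -9 mm, square, with its wing about 50° clockwise of the marks.
2. I turned it back to about 3° clockwise of the marks, where it dropped to -19.4 mm.
3. I screwed it clockwise to -26.1 mm and 81° clockwise of the marks, with the tilt under 1°, then let go.
4. I pushed the plunger until it bottomed, with the fingertip at z = 114.0 mm and the force rising to 16.5 N, then backed off.

**Last checks**
- **Cap:** after release, the wrist image matched the home position and the 81° wing angle to about 2 pixels. It looked unchanged in the final scene and side views.
- **Plunger:** it looks the same as in the starting image, so it is back up.
- **Bystanders:** in the side-camera difference image only the cap, the arm and shadows changed. I did not view the scene-camera difference image.
- **Arm:** it is clear of everything, with contact force about zero.

**What didn't fully agree**
- **Sideways drift:** while turning on the crest, the cap drifted up to 3.6 mm sideways (limit 5 mm) before I corrected it.
- **Tightness:** I felt no clear torque rise at 80°, so "home" rests on the measured depth and angle.

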